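# Catch the score-card case's falling lid and lower it shut

## Task

Close the green card case without letting its lid slam: tip the standing lid forward over its balance with a finger so that it starts to fall by itself, let go of it, catch it on a finger from below while it is falling, and lower it gently until it lies fully shut. Only push and support the lid lightly, never pinch it; leave the calculator, mug and tape roll where they are.

Things in the scene. Friction and masses are not known exactly. Their poses are not given: they have to be found in the camera images.
- case: Green card case fixed to the table, 140 mm deep (x) x 220 wide (y) x 80 high, cards inside below the rim. Origin: centre of its underside on the table; z up, x points from its front (towards the robot) to its hinge side. Position and yaw differ from run to run.
- lid (a joint): Lid angle, rad: 0 shut, 1.57 upright, stop at 1.9 (leaning away from the robot). Starts at 1.58 to 1.64, held by slight friction. Pushed below 1.36 to 1.42 (by mass) it falls shut by itself towards the robot, slowed by a viscous hinge: about 0.1 to 0.2 rad/s at 1.2, rising to 0.45 to 0.7 near shut; 3.5 to 6 s from 1.3 to shut. Lid 0.19 to 0.26 kg, about 1 N at the tab.
- lid_hinge (a point): Middle of the lid's hinge axis, fixed on the case: 70 mm behind the case's centre, 80.5 mm above the table. The lid turns about the case's y axis through this point, which lies in the plane of the lid's underside. Lid: flat plate 5 mm thick, 224 mm wide, reaching 143 mm from the hinge, plus a tab.
- tab_edge (a point): Middle of the outer edge of the lid's yellow tab (90 mm wide), on the lid's inner face, 170 mm from the hinge; moves with the lid. -x runs from hinge to edge, z out of the outer face, which is 5 mm along z. Shut, the tab sticks out 30 mm beyond the case's front, 80 mm above the table, so a finger below it can bear the lid till shut.
- calculator_mid (a point): Bystander, loose: grey pocket calculator lying flat beside the case's left (+y) side, 125 x 72 x 14 mm. Point at its centre, 7 mm above the table.
- mug_mid (a point): Bystander, loose: blue mug beside the case's right (-y) side, 78 mm across, 92 mm high, handle at its own +y. Point on its axis, 46 mm above the table.
- tape_mid (a point): Bystander, loose: yellow roll of tape (ring) lying flat by the case's right (-y) side, nearer the robot, 90 mm across, 24 mm high. Point at its centre, 12 mm above the table.

How it is judged:
By the outcome, as a careful person would: the job done as asked, in the order asked, and still so for the second after the job is handed in, with the robot touching nothing.
It also fails if it takes over 53 s, if anything falls off the work surface, if the arm or the gripper's body presses on something with over 40 N, if the wrist force passes 120 N, or if a joint passes its speed limit or range.

## Robot

A 6-joint arm with a two-finger parallel gripper is mounted at the origin on the work surface. World frame = base frame: x ahead of the robot, y to its left, z up, the work surface at z = 0. Lengths are in m, angles in degrees, forces in N, time in s.
With the tool pointing down it reaches from about 0.25 to 0.725 m from the base axis. Payload 9.7 kg.
Tool frame: the origin (TCP) lies at the centre of the arm's flange, where the gripper is bolted on; the fingertips stand 173 mm ahead of it and the grasp point (between the pads) lies bot.grip_depth ahead of it (bot.grip_depth is the distance from the TCP to the grasp point, in m); z points along the fingers, y is the direction in which the jaws open and shut (so a half turn about z gives the same grasp; the last joint's range is limited). The gripper opens to 85 mm and grips with 20 to 120 N. Pads are 22 mm wide; open, the fingers measure 114 mm over their backs; the gripper's body (76 mm by 85 mm) begins 54 mm behind the grasp point. The pads swing forward as they close: fully open they stand 13 mm farther back than shut.
Start: joints at [65.718, 4.979, 10.078, 95.1, 0, 90], TCP at [0.226, 0.501, 0.405] pointing down, gripper open.
Joint ranges: [-179.16, 179.16], [-48.56, 103.87], [-65.8, 70.77], [-126.05, 130.52], [-82.76, 87.17], [-180, 180]. Speed limits (degrees/s): [127.2, 127.2, 147.25, 180, 180, 180].

## Interface

Orientations are given as [roll, pitch, yaw] about the fixed x, y, z axes, in that order (R = Rz(yaw) Ry(pitch) Rx(roll)).
In Python, from workcell import status, viewer, bot gives the robot as it stands. The module is installed in compiled form; this text tells all that it offers.
- The arm moves only by the tool move_arm, never from a script. Its argument "commands" is a list of rows, each an object with "claw": the gripper's target within -1 to 1 (fully open at 1, half-way at 0, shut at -1); "travel": the shift along the tool's x, y, z in cm, a list of three; "turn": the turn about the tool's z in degrees. A call has 1 to 5 rows; each row shifts and turns the commanded pose from where the row before left it, along the tool's axes as they then stand; what a row does not reach is not made up. A row lasts 1/12 s, in which the tool goes at most 41.7 mm and 7.16 degrees, less where a joint would pass 70% of its speed; a pose out of reach is approached as far as the arm can. A call is refused whole if a number of a shift passes 4.17 or a number of a turn 7.16, either way. A call with a gripper value outside its range is refused whole. The fingers move at their own pace and stop on an object; "squeeze" is the grip in N (left out, the last holds). Time passes only in rows, so rows that do not move let the fingers close. It gives the time, the measured TCP pose, the force and the opening at its end, in the units of the state.
- status.get_obs(): the state, without advancing time (a new reading comes with each control period).
- viewer.camera(name): name is "scene" or "side" or "wrist"; returns the picture (420x560x3 uint8, blue, green, red); there is no depth.
- viewer.camera_params(name): a dict with "camera_matrix" (3x3 intrinsics, pixels), "D" ([k1, k2, p1, p2, k3] as OpenCV has them; the pictures are not rectified), "xyz" and "rotation" of the camera in the world. Camera axes: x right, y up, looking along -z (the intrinsics and any distortion apply to the point x, -y, -z); pixel columns grow to the right and rows downward; lengths in m; the calibration is good to about 2 mm. A picture is of the moment at which its call begins: read the wrist's pose just before it. camera_params takes no time and is no camera call; for the wrist camera it gives the pose at the moment of the call.
- bot.job_done(): hands the job in, once; it reports no verdict.
The state is a dict: "time": time; "q": joint angles; "qd": joint speeds; "joint_efforts": joint torques, N m; "ee_pos": TCP position; "tcp_rot": TCP orientation; "wrist_force": force on the tool from outside, world axes, zero at the start; "torque": the same for the moment, N m; "opening": finger opening in m.
Only numpy, scipy, OpenCV 4.12 (cv2) and the standard library are available. Lean on these libraries where they do the work, as an engineer would, in place of code of your own. Each camera call takes 0.05 s, during which the arm holds its last target.

## Working session

There is one attempt and no reset: what is moved stays moved. The work goes in short steps, Python scripts to look and compute and a tool call to move; the robot and the scene stay as the last step left them, time stands still between calls to the robot, and variables do not carry over. Pictures are saved under pics/ and viewed, and the job is handed in when it is done.

Besides the shell and the picture viewer there is one more tool, called as name([rows], argument=value, ...), one row to a line, values as JSON. move_arm: Moves the arm, as the interface text tells. Its arguments: {"type":"object","properties":{"commands":{"type":"array"},"squeeze":{"type":"number"}},"required":["commands"]}

```bash
mkdir -p pics
python3 - <<'E'
from workcell import status, viewer, bot
import cv2, numpy as np
print(status.get_obs(), bot.grip_depth)
for n in ["scene","side"]:
    im=viewer.camera(n); cv2.imwrite(f"pics/{n}0.png",im)
    p=viewer.camera_params(n); print(n,{k:np.array(v).round(4).tolist() for k,v in p.items()})
E
```

```text
{'time': 0.0, 'q': array([6.57160897e+01, 5.00855401e+00, 1.00325932e+01, 9.50983969e+01,
       3.19467478e-04, 8.99998552e+01]), 'qd': array([ 0.04948085,  0.01039426, -0.089113  , -0.0250037 , -0.09663863,
        0.07821949]), 'joint_efforts': array([ 2.48256540e-03, -5.20385563e+01,  4.64808798e+01,  1.60274404e-02,
        1.62585047e-04,  3.78372150e-06]), 'ee_pos': array([0.2261874 , 0.50132638, 0.40399068]), 'tcp_rot': array([-1.79925642e+02, -3.19655092e-04,  1.55716234e+02]), 'wrist_force': array([0.39309745, 0.37069013, 0.98597943]), 'torque': array([-0.00688491, -0.01123193, -0.00876794]), 'opening': 0.08511306360210565} 0.1547
scene {'camera_matrix': [[475.7136, 0.0, 275.9213], [0.0, 475.7136, 203.4583], [0.0, 0.0, 1.0]], 'D': [-0.0302, 0.0, 0.0, 0.0, 0.0], 'xyz': [1.1974, -0.6376, 0.7487], 'rotation': [54.2492, -0.4008, 42.9957]}
side {'camera_matrix': [[438.847, 0.0, 279.9353], [0.0, 438.847, 199.7231], [0.0, 0.0, 1.0]], 'D': [-0.04, 0.0, 0.0, 0.0, 0.0], 'xyz': [0.3667, -0.6657, 0.4918], 'rotation': [59.0893, -1.3876, -16.0962]}
```

View pics/scene0.png

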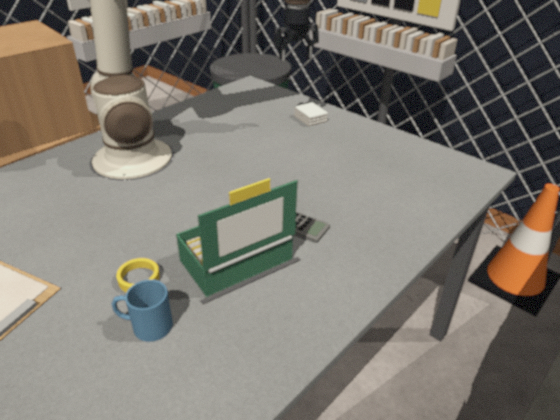

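View pics/side0.png

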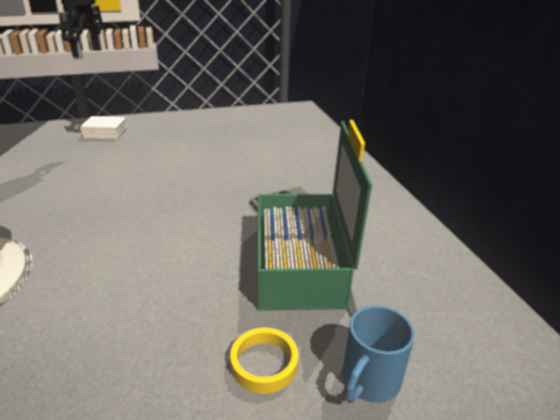

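Both views show the case near the middle of the table: lid upright, tape and mug at its right, calculator at its left. I'll zoom in to pick corners.

Run:
```python
import cv2
a=cv2.imread("pics/side0.png")[110:320,220:430]; cv2.imwrite("pics/side0z.png",cv2.resize(a,None,fx=2.8,fy=2.8,interpolation=cv2.INTER_CUBIC))
a=cv2.imread("pics/scene0.png")[170:300,100:340]; cv2.imwrite("pics/scene0z.png",cv2.resize(a,None,fx=3.3,fy=3.3,interpolation=cv2.INTER_CUBIC))
```

```text
(no output)
```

View pics/side0z.png

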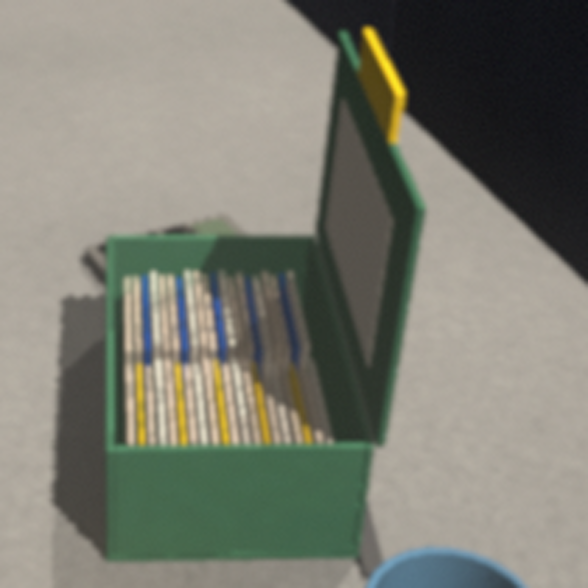

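View pics/scene0z.png

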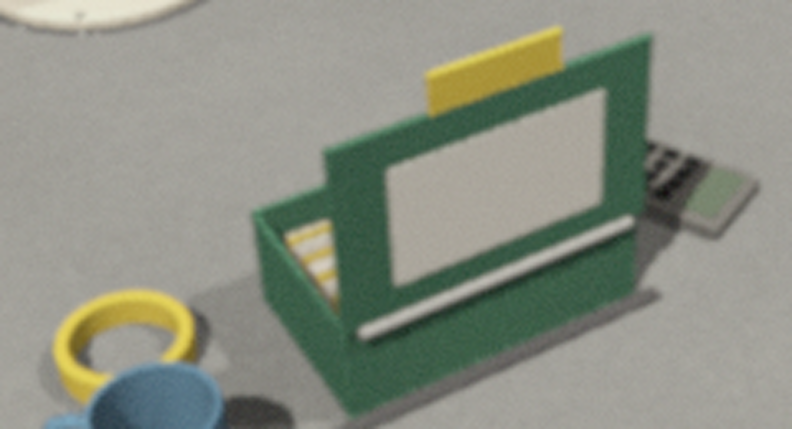

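```bash
cat > h.py <<'E'
import numpy as np, cv2
from scipy.spatial.transform import Rotation as Ro
from scipy.optimize import least_squares
P={'scene':dict(K=[475.7136,275.9213,203.4583],k=-0.0302,xyz=[1.1974,-.6376,.7487],r=[54.2492,-.4008,42.9957]),
'side':dict(K=[438.847,279.9353,199.7231],k=-.04,xyz=[.3667,-.6657,.4918],r=[59.0893,-1.3876,-16.0962])}
def proj(n,X):
    p=P[n];R=Ro.from_euler('xyz',p['r'],degrees=True).as_matrix()
    c=(np.atleast_2d(X)-p['xyz'])@R
    c=c*[1,-1,-1]
    f,cx,cy=p['K'];x=c[:,:2]/c[:,2:];r2=(x**2).sum(1,keepdims=True);x=x*(1+p['k']*r2)
    return x*f+[cx,cy]
def ray(n,u,z):
    p=P[n];R=Ro.from_euler('xyz',p['r'],degrees=True).as_matrix();f,cx,cy=p['K']
    K=np.array([[f,0,cx],[0,f,cy],[0,0,1.]])
    x=cv2.undistortPoints(np.array([[u]],float),K,np.array([p['k'],0,0,0,0]))[0,0]
    d=R@np.array([x[0],-x[1],-1]);o=np.array(p['xyz']);return o+d*(z-o[2])/d[2]
def lidpt(l,th): # l=(along from hinge, y, out) mm -> case frame
    a,y,o=l
    return np.array([70-a*np.cos(th)+o*np.sin(th),y,80.5+a*np.sin(th)+o*np.cos(th)])
def world(q,X):
    x,y,yaw=q[:3];c,s=np.cos(yaw),np.sin(yaw);X=np.atleast_2d(X)/1000
    return np.c_[x+c*X[:,0]-s*X[:,1],y+s*X[:,0]+c*X[:,1],X[:,2]]
E
cat > fit.py <<'E'
from h import *
S=lambda x,y:(x/2.8+220,y/2.8+110)
C=lambda x,y:(x/3.3+100,y/3.3+170)
box=[('side',(-70,-110,0),S(107,558)),('side',(70,-110,0),S(360,558)),('side',(-70,-110,80),S(107,447)),('side',(70,-110,80),S(372,445)),('side',(-70,110,80),S(107,238)),
('scene',(70,-110,0),C(352,415)),('scene',(-70,-110,80),C(255,213)),('scene',(70,110,0),C(632,294))]
lid=[('side',(143,-112,5),S(424,212)),('side',(143,112,0),S(342,33)),('scene',(143,-112,5),C(327,153)),('scene',(143,112,5),C(651,38)),('scene',(170,-45,0),C(428,72)),('scene',(170,45,0),C(560,29))]
def res(q):
    r=[proj(n,world(q,X))[0]-u for n,X,u in box]+[proj(n,world(q,lidpt(l,q[3])))[0]-u for n,l,u in lid]
    return np.ravel(r)
s=least_squares(res,[.5,0,0,1.6],loss='soft_l1')
print(s.x,np.degrees(s.x[2]));print(res(s.x).reshape(-1,2).round(1).tolist())
q=s.x
print('hinge',world(q,(70,0,80.5)),'shut edge',world(q,(-100,0,80)),'now edge',world(q,lidpt((170,0,0),q[3])))
print('tape',ray('side',(264,360),.012),ray('scene',(138,276),.012),'mug top',ray('side',(379,330),.092),ray('scene',(148,292),.092))
E
python3 fit.py
python3 - <<'E'
from workcell import viewer,status
import cv2,numpy as np
cv2.imwrite("pics/w0.png",viewer.camera("wrist"))
p=viewer.camera_params("wrist"); print({k:np.array(v).round(3).tolist() for k,v in p.items()})
E
```

```text
[ 0.57578447 -0.09893307 -0.24358483  1.60385952] -13.956382575815843
[[-0.4, 0.8], [-0.4, -0.1], [-0.5, 0.2], [1.1, 0.3], [0.2, -1.7], [-0.0, 1.4], [-1.7, -2.0], [0.7, 0.1], [2.7, -2.0], [0.3, -0.9], [-0.7, -0.6], [1.5, -1.6], [-0.8, -0.5], [0.1, -1.5]]
hinge [[ 0.64371805 -0.11581589  0.0805    ]] shut edge [[ 0.47873651 -0.07481475  0.08      ]] now edge [[ 0.64917187 -0.11717127  0.25040709]]
tape [ 0.46491781 -0.29104913  0.012     ] [ 0.46986305 -0.29205167  0.012     ] mug top [ 0.59237274 -0.34711535  0.092     ] [ 0.59863859 -0.34086301  0.092     ]
{'camera_matrix': [[293.073, 0.0, 278.898], [0.0, 293.073, 210.608], [0.0, 0.0, 1.0]], 'D': [0.004, 0.0, 0.0, 0.0, 0.0], 'xyz': [0.166, 0.528, 0.372], 'rotation': [-15.212, 0.085, 65.706]}
```

View pics/w0.png

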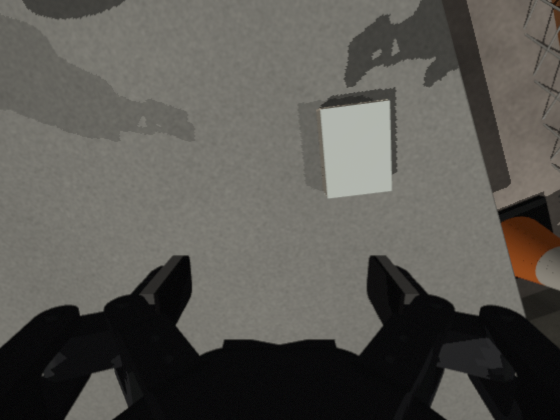

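The fit is good to about 1–2 px: case at (0.576, -0.099), yaw -14°, lid at 1.60 rad. First I'll move outward in free space to see how the arm behaves at its reach limit, since tool tilt matters for the catch.

move_arm([
  {"claw": -1, "travel": [0, 4, 0], "turn": 0},
  {"claw": -1, "travel": [0, 4, 0], "turn": 0},
  {"claw": -1, "travel": [0, 4, 0], "turn": 0},
  {"claw": -1, "travel": [0, 4, 0], "turn": 0},
  {"claw": -1, "travel": [0, 4, 0], "turn": 0},
], squeeze=20)

```text
time: 0.57
ee_pos: [0.3035, 0.6728, 0.4042]
tcp_rot: [-180.0, 0.0, 155.7]
wrist_force: [1.1, 1.1, -0.4]
opening: 0.0258
```

move_arm([
  {"claw": -1, "travel": [0, 4, 0], "turn": 0},
  {"claw": -1, "travel": [0, 4, 0], "turn": 0},
  {"claw": -1, "travel": [0, 4, 0], "turn": 0},
])

```text
time: 0.82
ee_pos: [0.3286, 0.7285, 0.3928]
tcp_rot: [178.8, -0.0, 155.7]
wrist_force: [5.1, 12.1, 39.0]
opening: -0.0004
```

move_arm([
  {"claw": -1, "travel": [0, 4, 0], "turn": 0},
  {"claw": -1, "travel": [0, 4, 0], "turn": 0},
  {"claw": -1, "travel": [0, 0, 0], "turn": 0},
])

```text
time: 1.07
ee_pos: [0.3408, 0.7554, 0.3651]
tcp_rot: [175.8, 0.0, 155.7]
wrist_force: [0.2, -1.1, -0.7]
opening: 0.0001
```

Run:
```python
from workcell import status
s=status.get_obs();print({k:s[k] for k in ['time','q','ee_pos','tcp_rot','wrist_force']})
```

```text
{'time': 1.0667, 'q': array([ 6.57163952e+01,  5.18291850e+01,  7.05451169e+01,  1.04541725e+02,
       -5.17366059e-04,  9.00009160e+01]), 'ee_pos': array([0.34079864, 0.75535909, 0.36506571]), 'tcp_rot': array([1.75825793e+02, 4.49320150e-04, 1.55715444e+02]), 'wrist_force': array([ 0.21316796, -1.07767472, -0.70987585])}
```

move_arm([
  {"claw": -1, "travel": [0, 4.1, 0], "turn": 0},
  {"claw": -1, "travel": [0, 4.1, 0], "turn": 0},
  {"claw": -1, "travel": [0, 4.1, 0], "turn": 0},
  {"claw": -1, "travel": [0, 4.1, 0], "turn": 0},
])

```text
time: 1.4
ee_pos: [0.3606, 0.7994, 0.3377]
tcp_rot: [168.8, -0.0, 155.7]
wrist_force: [-0.4, -0.5, -0.5]
opening: -0.0001
```

move_arm([
  {"claw": -1, "travel": [0, 4.1, 0], "turn": 0},
  {"claw": -1, "travel": [0, 4.1, 0], "turn": 0},
  {"claw": -1, "travel": [0, 4.1, 0], "turn": 0},
  {"claw": -1, "travel": [0, 4.1, 0], "turn": 0},
  {"claw": -1, "travel": [0, 4.1, 0], "turn": 0},
])

```text
time: 1.82
ee_pos: [0.3817, 0.8459, 0.3222]
tcp_rot: [160.0, 0.0, 155.7]
wrist_force: [-0.0, -1.1, -0.4]
opening: 0.0003
```

```bash
cat > tr.py <<'E'
import sys,numpy as np
from workcell import status
from scipy.spatial.transform import Rotation as Ro
s=status.get_obs();R=Ro.from_euler('xyz',s['tcp_rot'],degrees=True).as_matrix()
print('t',s['time'],'ee',s['ee_pos'].round(4),'rot',s['tcp_rot'].round(2),'F',s['wrist_force'].round(1),'q',s['q'].round(1))
z=R[:,2];tip=s['ee_pos']+.173*z
print('tip',tip.round(4),'tilt',np.degrees(np.arccos(-z[2])).round(2),'az',np.degrees(np.arctan2(z[1],z[0])).round(1))
for a in sys.argv[1:]:
    v=np.array(eval(a),float); print(a,'->tool cm',(R.T@v*100).round(2), 'rows',np.linalg.norm(v)/.0415)
E
python3 tr.py "[.2,-1.32,.18]"
```

```text
t 1.8167 ee [0.3817 0.8459 0.3222] rot [159.97   0.   155.71] F [-0.  -1.1 -0.4] q [65.7 55.9 70.7 84.8 -0.  90. ]
tip [0.4061 0.9    0.1597] tilt 20.03 az 65.7
[.2,-1.32,.18] ->tool cm [-72.52 -99.15 -55.31] rows 32.46132842226296
```

move_arm([
  {"claw": -1, "travel": [-2.2, -3.0, -1.68], "turn": 0},
  {"claw": -1, "travel": [-2.2, -3.0, -1.68], "turn": 0},
  {"claw": -1, "travel": [-2.2, -3.0, -1.68], "turn": 0},
  {"claw": -1, "travel": [-2.2, -3.0, -1.68], "turn": 0},
  {"claw": -1, "travel": [-2.2, -3.0, -1.68], "turn": 0},
])

```text
time: 2.23
ee_pos: [0.4077, 0.6858, 0.3471]
tcp_rot: [160.0, 0.0, 155.8]
wrist_force: [1.4, -0.1, 1.0]
opening: 0.0
```

move_arm([
  {"claw": -1, "travel": [-2.2, -3.0, -1.68], "turn": 0},
  {"claw": -1, "travel": [-2.2, -3.0, -1.68], "turn": 0},
  {"claw": -1, "travel": [-2.2, -3.0, -1.68], "turn": 0},
  {"claw": -1, "travel": [-2.2, -3.0, -1.68], "turn": 0},
  {"claw": -1, "travel": [-2.2, -3.0, -1.68], "turn": 0},
])

```text
time: 2.65
ee_pos: [0.4382, 0.4856, 0.3756]
tcp_rot: [160.0, 0.0, 155.7]
wrist_force: [1.2, -0.6, 0.8]
opening: -0.0002
```

```bash
python3 tr.py "[.2,-1.32,.18]"
```

```text
t 2.65 ee [0.4382 0.4856 0.3756] rot [1.5998e+02 2.0000e-02 1.5573e+02] F [ 1.2 -0.6  0.8] q [46.9  7.1  7.6 71.4  6.3 72.2]
tip [0.4626 0.5396 0.213 ] tilt 20.02 az 65.7
[.2,-1.32,.18] ->tool cm [-72.5  -99.18 -55.27] rows 32.46132842226296
```

move_arm([
  {"claw": -1, "travel": [-2.2, -3.0, -1.68], "turn": 0},
  {"claw": -1, "travel": [-2.2, -3.0, -1.68], "turn": 0},
  {"claw": -1, "travel": [-2.2, -3.0, -1.68], "turn": 0},
  {"claw": -1, "travel": [-2.2, -3.0, -1.68], "turn": 0},
  {"claw": -1, "travel": [-2.2, -3.0, -1.68], "turn": 0},
])

```text
time: 3.07
ee_pos: [0.4684, 0.2859, 0.4034]
tcp_rot: [160.0, 0.0, 155.7]
wrist_force: [0.6, 0.1, 0.1]
opening: 0.0003
```

move_arm([
  {"claw": -1, "travel": [-2.2, -3.0, -1.68], "turn": 0},
  {"claw": -1, "travel": [-2.2, -3.0, -1.68], "turn": 0},
  {"claw": -1, "travel": [-2.2, -3.0, -1.68], "turn": 0},
  {"claw": -1, "travel": [-2.2, -3.0, -1.68], "turn": 0},
  {"claw": -1, "travel": [-2.2, -3.0, -1.68], "turn": 0},
])

```text
time: 3.48
ee_pos: [0.4987, 0.0862, 0.4312]
tcp_rot: [160.0, 0.1, 155.7]
wrist_force: [0.4, 1.1, 0.4]
opening: 0.0001
```

```bash
python3 tr.py "[.1,-.51,.1]"
```

```text
t 3.4833 ee [0.4987 0.0862 0.4312] rot [1.5997e+02 7.0000e-02 1.5572e+02] F [0.4 1.1 0.4] q [ 6.1 -7.   0.3 86.7 17.2 31.9]
tip [0.5233 0.1402 0.2687] tilt 20.03 az 65.5
[.1,-.51,.1] ->tool cm [-30.1  -36.4  -23.88] rows 12.75288541917999
```

move_arm([
  {"claw": -1, "travel": [-2.3, -2.8, -1.84], "turn": 0},
  {"claw": -1, "travel": [-2.3, -2.8, -1.84], "turn": 0},
  {"claw": -1, "travel": [-2.3, -2.8, -1.84], "turn": 0},
  {"claw": -1, "travel": [-2.3, -2.8, -1.84], "turn": 0},
  {"claw": -1, "travel": [-2.3, -2.8, -1.84], "turn": 0},
])

```text
time: 3.9
ee_pos: [0.5366, -0.1095, 0.4699]
tcp_rot: [160.0, 0.1, 155.7]
wrist_force: [0.3, 0.5, 0.3]
opening: -0.0001
```

move_arm([
  {"claw": -1, "travel": [-2.3, -2.8, -1.84], "turn": 0},
  {"claw": -1, "travel": [-2.3, -2.8, -1.84], "turn": 0},
  {"claw": -1, "travel": [-2.3, -2.8, -1.84], "turn": 0},
  {"claw": -1, "travel": [-2.3, -2.8, -1.84], "turn": 0},
  {"claw": -1, "travel": [-2.3, -2.8, -1.84], "turn": 0},
])

```text
time: 4.32
ee_pos: [0.5741, -0.3037, 0.5082]
tcp_rot: [160.0, 0.1, 155.7]
wrist_force: [2.1, -0.2, 1.1]
opening: 0.0003
```

```bash
python3 tr.py "[.031,-.026,0]" "[.04,-.01,0]" "[.022,-.035,0]"
```

```text
t 4.3167 ee [ 0.5741 -0.3037  0.5082] rot [1.6003e+02 7.0000e-02 1.5570e+02] F [ 2.1 -0.2  1.1] q [-31.2  26.7  48.  113.7  19.8  -7.4]
tip [ 0.5986 -0.2499  0.3456] tilt 19.97 az 65.5
[.031,-.026,0] ->tool cm [-3.9  -1.03 -0.37] rows 0.9749363047780196
[.04,-.01,0] ->tool cm [-4.06  0.69  0.26] rows 0.9935194278596773
[.022,-.035,0] ->tool cm [-3.45 -2.15 -0.78] rows 0.9961458606551512
```

move_arm([
  {"claw": -1, "travel": [-3.45, -2.15, -0.78], "turn": 0},
  {"claw": -1, "travel": [-3.45, -2.15, -0.78], "turn": 0},
  {"claw": -1, "travel": [-3.45, -2.15, -0.78], "turn": 0},
  {"claw": -1, "travel": [-3.9, -1.0, -0.37], "turn": 0},
  {"claw": -1, "travel": [-3.9, -1.0, -0.37], "turn": 0},
])

```text
time: 4.73
ee_pos: [0.6365, -0.3964, 0.4638]
tcp_rot: [160.1, 3.1, 154.4]
wrist_force: [-0.4, 0.0, 0.4]
opening: -0.0002
```

move_arm([
  {"claw": -1, "travel": [-3.9, -1.0, -0.37], "turn": 0},
  {"claw": -1, "travel": [-3.9, -1.0, -0.37], "turn": 0},
  {"claw": -1, "travel": [-3.9, -1.0, -0.37], "turn": 0},
])

```text
time: 4.98
ee_pos: [0.6674, -0.4287, 0.4331]
tcp_rot: [160.3, 7.6, 152.9]
wrist_force: [-0.7, 0.7, 0.1]
opening: -0.0002
```

```bash
python3 tr.py "[.031,-.026,0]" "[.04,-.01,0]" "[.022,-.035,0]"
```

```text
t 4.9833 ee [ 0.6674 -0.4287  0.4331] rot [160.29   7.64 152.93] F [-0.7  0.7  0.1] q [-35.6  47.5  70.7 108.6  20.6  -9. ]
tip [ 0.7133 -0.3866  0.2717] tilt 21.09 az 42.6
[.031,-.026,0] ->tool cm [-3.91 -1.03  0.19] rows 0.9749363047780196
[.04,-.01,0] ->tool cm [-3.98  0.7   0.82] rows 0.9935194278596773
[.022,-.035,0] ->tool cm [-3.52 -2.15 -0.27] rows 0.9961458606551512
```

move_arm([
  {"claw": -1, "travel": [-3.5, -2.15, -0.27], "turn": 0},
  {"claw": -1, "travel": [-3.5, -2.15, -0.27], "turn": 0},
  {"claw": -1, "travel": [-3.5, -2.15, -0.27], "turn": 0},
  {"claw": -1, "travel": [-3.5, -2.15, -0.27], "turn": 0},
  {"claw": -1, "travel": [-3.5, -2.15, -0.27], "turn": 0},
])

```text
time: 5.4
ee_pos: [0.68, -0.5231, 0.3759]
tcp_rot: [160.7, 14.7, 150.4]
wrist_force: [-0.8, -0.1, 0.2]
opening: -0.0002
```

```bash
python3 tr.py "[.031,-.026,0]" "[.04,-.01,0]" "[.022,-.035,0]"
```

```text
t 5.4 ee [ 0.68   -0.5231  0.3759] rot [160.74  14.66 150.41] F [-0.8 -0.1  0.2] q [-40.3  52.   70.7  98.   21.6 -11.2]
tip [ 0.7441 -0.4939  0.2179] tilt 24.03 az 24.5
[.031,-.026,0] ->tool cm [-3.85 -1.02  0.71] rows 0.9749363047780196
[.04,-.01,0] ->tool cm [-3.84  0.71  1.31] rows 0.9935194278596773
[.022,-.035,0] ->tool cm [-3.52 -2.15  0.22] rows 0.9961458606551512
```

```bash
python3 tr.py "[.025,-.03,.012]"
```

```text
t 5.4 ee [ 0.68   -0.5231  0.3759] rot [160.74  14.66 150.41] F [-0.8 -0.1  0.2] q [-40.3  52.   70.7  98.   21.6 -11.2]
tip [ 0.7441 -0.4939  0.2179] tilt 24.03 az 24.5
[.025,-.03,.012] ->tool cm [-3.84 -1.22 -0.68] rows 0.9844191911236384
```

move_arm([
  {"claw": -1, "travel": [-3.8, -1.2, -0.5], "turn": 0},
  {"claw": -1, "travel": [-3.8, -1.2, -0.5], "turn": 0},
  {"claw": -1, "travel": [-3.8, -1.2, -0.5], "turn": 0},
  {"claw": -1, "travel": [-3.8, -1.2, -0.4], "turn": 0},
  {"claw": -1, "travel": [-3.8, -1.2, -0.4], "turn": 0},
])

```text
time: 5.82
ee_pos: [0.7022, -0.5718, 0.3665]
tcp_rot: [161.2, 22.8, 147.4]
wrist_force: [-0.4, 0.1, -0.1]
opening: -0.0002
```

```bash
python3 tr.py "[.025,-.03,.012]" "[.02,-.034,.005]"
```

```text
t 5.8167 ee [ 0.7022 -0.5718  0.3665] rot [161.18  22.82 147.43] F [-0.4  0.1 -0.1] q [-41.8  53.4  70.7  87.8  22.2  -9.2]
tip [ 0.7858 -0.559   0.2156] tilt 29.26 az 8.7
[.025,-.03,.012] ->tool cm [-3.9  -1.23 -0.06] rows 0.9844191911236384
[.02,-.034,.005] ->tool cm [-3.43 -1.98  0.28] rows 0.9581154386540263
```

move_arm([
  {"claw": -1, "travel": [-3.4, -2.0, 0.2], "turn": 0},
  {"claw": -1, "travel": [-3.4, -2.0, 0.2], "turn": 0},
  {"claw": -1, "travel": [-3.4, -2.0, 0.2], "turn": 0},
  {"claw": -1, "travel": [-3.4, -2.0, 0.3], "turn": 0},
  {"claw": -1, "travel": [-3.4, -2.0, 0.3], "turn": 0},
])

```text
time: 6.23
ee_pos: [0.7057, -0.6464, 0.338]
tcp_rot: [161.4, 30.5, 144.5]
wrist_force: [0.6, 0.9, 0.1]
opening: 0.0001
```

```bash
python3 tr.py "[.025,-.03,.012]" "[.02,-.034,.005]" "[.01,-.038,.01]"
```

```text
t 6.2333 ee [ 0.7057 -0.6464  0.338 ] rot [161.41  30.51 144.51] F [0.6 0.9 0.1] q [-45.1  56.3  70.7  77.2  23.3  -9. ]
tip [ 0.8055 -0.6499  0.1967] tilt 35.26 az -2.0
[.025,-.03,.012] ->tool cm [-3.86 -1.22  0.52] rows 0.9844191911236384
[.02,-.034,.005] ->tool cm [-3.36 -1.97  0.81] rows 0.9581154386540263
[.01,-.038,.01] ->tool cm [-3.11 -2.6  -0.16] rows 0.9770185509741346
```

move_arm([
  {"claw": -1, "travel": [-3.2, -2.3, 0.3], "turn": 0},
  {"claw": -1, "travel": [-3.2, -2.3, 0.3], "turn": 0},
  {"claw": -1, "travel": [-3.2, -2.3, 0.3], "turn": 0},
  {"claw": -1, "travel": [-3.2, -2.3, 0.3], "turn": 0},
  {"claw": -1, "travel": [-3.2, -2.3, 0.3], "turn": 0},
])

```text
time: 6.65
ee_pos: [0.6894, -0.7229, 0.3231]
tcp_rot: [161.5, 38.1, 141.4]
wrist_force: [-0.2, 1.2, -0.4]
opening: -0.0005
```

```bash
python3 tr.py "[.025,-.03,.012]" "[.02,-.034,.005]" "[.01,-.038,.01]"
```

```text
t 6.65 ee [ 0.6894 -0.7229  0.3231] rot [161.53  38.15 141.4 ] F [-0.2  1.2 -0.4] q [-49.   58.5  70.7  67.4  24.7  -9. ]
tip [ 0.8028 -0.7433  0.194 ] tilt 41.76 az -10.2
[.025,-.03,.012] ->tool cm [-3.75 -1.19  1.1 ] rows 0.9844191911236384
[.02,-.034,.005] ->tool cm [-3.21 -1.93  1.34] rows 0.9581154386540263
[.01,-.038,.01] ->tool cm [-3.1  -2.59  0.36] rows 0.9770185509741346
```

move_arm([
  {"claw": -1, "travel": [-3.2, -2.2, 0.3], "turn": 0},
  {"claw": -1, "travel": [-3.2, -2.2, 0.3], "turn": 0},
  {"claw": -1, "travel": [-3.2, -2.2, 0.3], "turn": 0},
])

```text
time: 6.9
ee_pos: [0.676, -0.7622, 0.3254]
tcp_rot: [161.5, 42.7, 139.4]
wrist_force: [-0.2, -0.8, -0.4]
opening: -0.0002
```

```bash
cat >> tr.py <<'E'
print('level turn',np.degrees(np.arctan2(R[2,1],R[2,0])).round(1),'(=atan2(yz,xz); want 180)')
E
python3 tr.py "[-.12,.5,.15]"
```

```text
t 6.9 ee [ 0.676  -0.7622  0.3254] rot [161.49  42.7  139.4 ] F [-0.2 -0.8 -0.4] q [-51.1  59.2  70.7  62.1  25.4  -8.6]
tip [ 0.7963 -0.7929  0.2048] tilt 45.82 az -14.3
[-.12,.5,.15] ->tool cm [ 20.44  41.06 -27.66] rows 12.9067583044261
level turn 161.0 (=atan2(yz,xz); want 180)
```

```bash
cat > go.py <<'E'
import sys,numpy as np
from workcell import status
from scipy.spatial.transform import Rotation as Ro
H=np.array([.6437,-.1158,0]);yaw=-.2436;u=np.array([np.cos(yaw),np.sin(yaw),0]);v=np.array([-np.sin(yaw),np.cos(yaw),0])
s=status.get_obs();R=Ro.from_euler('xyz',s['tcp_rot'],degrees=True).as_matrix()
z=R[:,2];tip=s['ee_pos']+.173*z
d=tip-H;cur=np.array([d@u,d@v,tip[2]])*1000
print('t',round(s['time'],2),'tip(s,y,z)mm',cur.round(1),'F(s,y,z)',[round(float(s['wrist_force']@a),2) for a in (u,v,np.array([0,0,1]))],'q',s['q'].round(0))
for a in sys.argv[1:]:
    t=np.array(eval(a),float);w=((t-cur)[0]*u+(t-cur)[1]*v)/1000;w[2]=(t-cur)[2]/1000
    n=np.linalg.norm(w)/.0414;N=int(np.ceil(n));print(a,'total',(R.T@w*100).round(2),'rows',round(n,2),'per row',(R.T@w*100/N).round(2));cur=t
for nm,a in (('s+',u),('y+',v),('z+',[0,0,1])): print(nm,'10mm->',(R.T@np.array(a)).round(3))
E
python3 go.py "[70,0,300]" "[60,0,245]"
```

```text
t 6.9 tip(s,y,z)mm [ 311.4 -620.3  204.8] F(s,y,z) [0.03, -0.77, -0.36] q [-51.  59.  71.  62.  25.  -9.]
[70,0,300] total [ 29.84  55.17 -24.23] rows 16.24 per row [ 1.76  3.25 -1.43]
[60,0,245] total [ 4.39 -1.52  3.12] rows 1.35 per row [ 2.19 -0.76  1.56]
s+ 10mm-> [-0.657  0.233  0.717]
y+ 10mm-> [ 0.33   0.944 -0.005]
z+ 10mm-> [-0.678  0.233 -0.697]
```

move_arm([
  {"claw": -1, "travel": [0, 0, 0], "turn": -6.5},
])

```text
time: 6.98
ee_pos: [0.6743, -0.764, 0.3253]
tcp_rot: [167.4, 44.5, 147.8]
wrist_force: [-0.6, 1.1, -1.4]
opening: 0.0002
```

```bash
python3 tr.py; python3 go.py "[70,0,300]" "[60,0,245]"
```

```text
t 6.9833 ee [ 0.6743 -0.764   0.3253] rot [167.41  44.46 147.79] F [-0.6  1.1 -1.4] q [-51.3  59.2  70.7  62.   25.4 -14.9]
tip [ 0.7944 -0.7952  0.2048] tilt 45.84 az -14.5
level turn 167.5 (=atan2(yz,xz); want 180)
t 6.98 tip(s,y,z)mm [ 310.1 -623.   204.8] F(s,y,z) [-0.84, 0.88, -1.41] q [-51.  59.  71.  62.  25. -15.]
[70,0,300] total [ 23.54  58.34 -24.3 ] rows 16.29 per row [ 1.38  3.43 -1.43]
[60,0,245] total [ 4.53 -1.02  3.11] rows 1.35 per row [ 2.26 -0.51  1.56]
s+ 10mm-> [-0.678  0.161  0.717]
y+ 10mm-> [ 0.224  0.975 -0.007]
z+ 10mm-> [-0.7    0.156 -0.697]
```

move_arm([
  {"claw": -1, "travel": [0, 0, 0], "turn": -6.4},
  {"claw": -1, "travel": [0, 0, 0], "turn": -6.4},
])

```text
time: 7.15
ee_pos: [0.6759, -0.7619, 0.3257]
tcp_rot: [-179.4, 45.8, 166.6]
wrist_force: [0.7, 0.2, -0.5]
opening: -0.0
```

```bash
python3 tr.py; python3 go.py "[90,0,300]" "[60,0,245]"
```

```text
t 7.15 ee [ 0.6759 -0.7619  0.3257] rot [-179.39   45.77  166.56] F [ 0.7  0.2 -0.5] q [-51.1  59.1  70.7  62.2  25.4 -28.2]
tip [ 0.796  -0.7925  0.205 ] tilt 45.77 az -14.3
level turn -179.4 (=atan2(yz,xz); want 180)
t 7.15 tip(s,y,z)mm [ 311. -620.  205.] F(s,y,z) [0.64, 0.39, -0.45] q [-51.  59.  71.  62.  25. -28.]
[90,0,300] total [  8.22  61.95 -22.73] rows 16.06 per row [ 0.48  3.64 -1.34]
[60,0,245] total [6.03 0.05 1.69] rows 1.51 per row [3.02 0.02 0.84]
s+ 10mm-> [-0.698 -0.001  0.717]
y+ 10mm-> [-0.006  1.    -0.004]
z+ 10mm-> [-0.717 -0.007 -0.698]
```

move_arm([
  {"claw": -1, "travel": [0.48, 3.64, -1.34], "turn": 0},
  {"claw": -1, "travel": [0.48, 3.64, -1.34], "turn": 0},
  {"claw": -1, "travel": [0.48, 3.64, -1.34], "turn": 0},
  {"claw": -1, "travel": [0.48, 3.64, -1.34], "turn": 0},
  {"claw": -1, "travel": [0.48, 3.64, -1.34], "turn": 0},
])

```text
time: 7.57
ee_pos: [0.6636, -0.6098, 0.3506]
tcp_rot: [-179.7, 45.8, 166.1]
wrist_force: [0.4, -0.8, 1.2]
opening: -0.0001
```

move_arm([
  {"claw": -1, "travel": [0.48, 3.64, -1.34], "turn": 0},
  {"claw": -1, "travel": [0.48, 3.64, -1.34], "turn": 0},
  {"claw": -1, "travel": [0.48, 3.64, -1.34], "turn": 0},
  {"claw": -1, "travel": [0.48, 3.64, -1.34], "turn": 0},
  {"claw": -1, "travel": [0.48, 3.64, -1.34], "turn": 0},
])

```text
time: 7.98
ee_pos: [0.6451, -0.4169, 0.3802]
tcp_rot: [-179.7, 45.8, 166.2]
wrist_force: [0.3, 0.4, 0.3]
opening: 0.0002
```

```bash
python3 tr.py; python3 go.py "[90,0,300]" "[60,0,245]"
```

```text
t 7.9833 ee [ 0.6451 -0.4169  0.3802] rot [-179.68   45.8   166.15] F [0.3 0.4 0.3] q [-35.   10.    4.7  40.8  14.7 -15.1]
tip [ 0.7653 -0.4475  0.2596] tilt 45.8 az -14.3
level turn -179.7 (=atan2(yz,xz); want 180)
t 7.98 tip(s,y,z)mm [ 198.1 -292.6  259.6] F(s,y,z) [0.21, 0.44, 0.26] q [-35.  10.   5.  41.  15. -15.]
[90,0,300] total [  4.6   29.22 -10.69] rows 7.6 per row [ 0.57  3.65 -1.34]
[60,0,245] total [6.03 0.02 1.68] rows 1.51 per row [3.02 0.01 0.84]
s+ 10mm-> [-0.697  0.002  0.717]
y+ 10mm-> [-0.001  1.    -0.004]
z+ 10mm-> [-0.717 -0.004 -0.697]
```

move_arm([
  {"claw": -1, "travel": [0.57, 3.6, -1.34], "turn": 0},
  {"claw": -1, "travel": [0.57, 3.6, -1.34], "turn": 0},
  {"claw": -1, "travel": [0.57, 3.6, -1.34], "turn": 0},
  {"claw": -1, "travel": [0.57, 3.6, -1.34], "turn": 0},
  {"claw": -1, "travel": [0.57, 3.6, -1.34], "turn": 0},
])

```text
time: 8.4
ee_pos: [0.6229, -0.226, 0.4058]
tcp_rot: [-179.7, 45.8, 166.1]
wrist_force: [0.3, -0.5, 0.3]
opening: 0.0001
```

move_arm([
  {"claw": -1, "travel": [0.57, 3.6, -1.34], "turn": 0},
  {"claw": -1, "travel": [0.57, 3.6, -1.34], "turn": 0},
  {"claw": -1, "travel": [0, 0, 0], "turn": 0},
  {"claw": -1, "travel": [0, 0, 0], "turn": 0},
])

```text
time: 8.73
ee_pos: [0.6147, -0.1494, 0.4167]
tcp_rot: [-179.7, 45.9, 166.3]
wrist_force: [-0.2, -0.1, 0.5]
opening: -0.0005
```

```bash
python3 go.py "[60,0,250]"
python3 - <<'E'
from workcell import viewer
import cv2
cv2.imwrite("pics/scene1.png",viewer.camera("scene"));cv2.imwrite("pics/side1.png",viewer.camera("side"))
E
```

```text
t 8.73 tip(s,y,z)mm [104.2 -39.9 296.3] F(s,y,z) [-0.18, -0.12, 0.49] q [-14. -10. -11.  42.  -0.   0.]
[60,0,250] total [6.39 4.02 0.05] rows 1.82 per row [3.19 2.01 0.02]
s+ 10mm-> [-0.696 -0.001  0.718]
y+ 10mm-> [-0.004  1.    -0.002]
z+ 10mm-> [-0.718 -0.004 -0.696]
```

View pics/scene1.png

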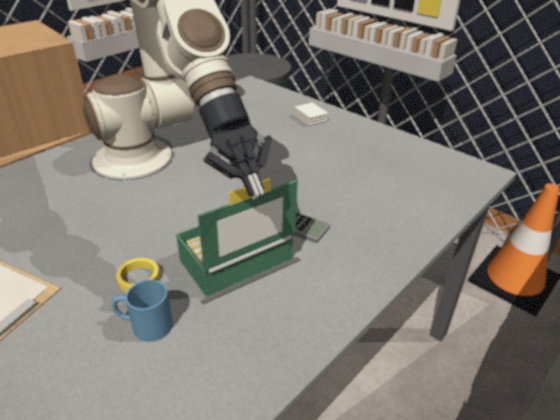

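View pics/side1.png

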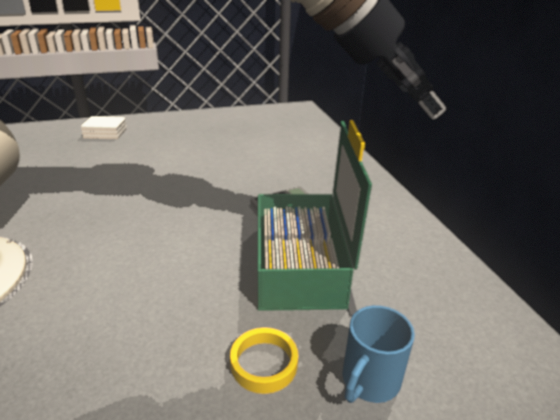

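move_arm([
  {"claw": -1, "travel": [2.1, 1.3, 0], "turn": 0},
  {"claw": -1, "travel": [2.1, 1.3, 0], "turn": 0},
  {"claw": -1, "travel": [2.1, 1.3, 0], "turn": 0},
  {"claw": -1, "travel": [0, 0, 0], "turn": 0},
])

```text
time: 9.17
ee_pos: [0.5803, -0.1028, 0.3648]
tcp_rot: [-179.7, 45.4, 166.1]
wrist_force: [-0.6, -0.6, -0.5]
opening: -0.0002
```

```bash
python3 go.py "[30,0,245]"
python3 - <<'E'
from workcell import viewer,status
import cv2
from h import *
s=status.get_obs();R=Ro.from_euler('xyz',s['tcp_rot'],degrees=True).as_matrix()
a=viewer.camera("side")
print(proj('side',s['ee_pos']+.173*R[:,2]),proj('side',s['ee_pos']+.173*R[:,2]+.011*R[:,0]))
z=cv2.resize(a[60:270,280:490],None,fx=2.8,fy=2.8,interpolation=cv2.INTER_CUBIC);cv2.imwrite("pics/side2z.png",z)
E
```

```text
t 9.17 tip(s,y,z)mm [ 58.5  -3.4 243.3] F(s,y,z) [-0.48, -0.69, -0.48] q [ -9. -15. -22.  39.  -4.   3.]
[30,0,245] total [ 1.88  0.33 -2.15] rows 0.69 per row [ 1.88  0.33 -2.15]
s+ 10mm-> [-0.703  0.002  0.712]
y+ 10mm-> [-0.001  1.    -0.005]
z+ 10mm-> [-0.712 -0.004 -0.702]
[[392.10202628 136.59973309]] [[386.20461339 141.43510376]]
```

View pics/side2z.png

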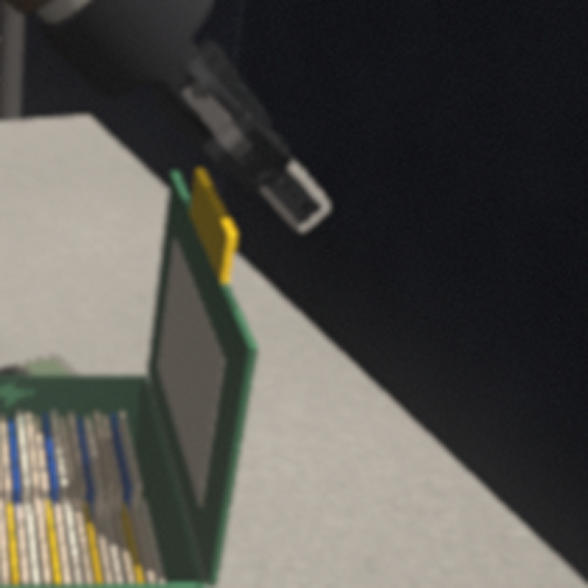

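move_arm([
  {"claw": -1, "travel": [0.5, 0.06, -0.5], "turn": 0},
  {"claw": -1, "travel": [0.5, 0.06, -0.5], "turn": 0},
  {"claw": -1, "travel": [0.42, 0.06, -0.43], "turn": 0},
  {"claw": -1, "travel": [0.42, 0, -0.43], "turn": 0},
  {"claw": -1, "travel": [0.35, 0, -0.35], "turn": 0},
])

```text
time: 9.63
ee_pos: [0.5518, -0.094, 0.3698]
tcp_rot: [-179.7, 45.8, 166.1]
wrist_force: [-0.6, -0.9, -0.1]
opening: 0.0002
```

move_arm([
  {"claw": -1, "travel": [0.35, 0, -0.35], "turn": 0},
  {"claw": -1, "travel": [0.35, 0, -0.35], "turn": 0},
  {"claw": -1, "travel": [0.35, 0, -0.35], "turn": 0},
  {"claw": -1, "travel": [0.35, 0, -0.35], "turn": 0},
])

```text
time: 9.97
ee_pos: [0.5327, -0.089, 0.3693]
tcp_rot: [-179.7, 45.8, 166.1]
wrist_force: [0.1, -1.5, 2.0]
opening: -0.0003
```

```bash
python3 go.py
cat > look.py <<'E'
import sys
from workcell import viewer
import cv2
a=viewer.camera("side");cv2.imwrite(f"pics/{sys.argv[1]}raw.png",a)
cv2.imwrite(f"pics/{sys.argv[1]}.png",cv2.resize(a[60:310,180:450],None,fx=2.3,fy=2.3,interpolation=cv2.INTER_CUBIC))
E
python3 look.py s3
```

```text
t 9.97 tip(s,y,z)mm [  9.9  -1.5 248.8] F(s,y,z) [0.44, -1.45, 2.04] q [ -9. -23. -27.  40.  -4.   4.]
s+ 10mm-> [-0.697  0.002  0.717]
y+ 10mm-> [-0.001  1.    -0.004]
z+ 10mm-> [-0.717 -0.004 -0.697]
```

View pics/s3.png

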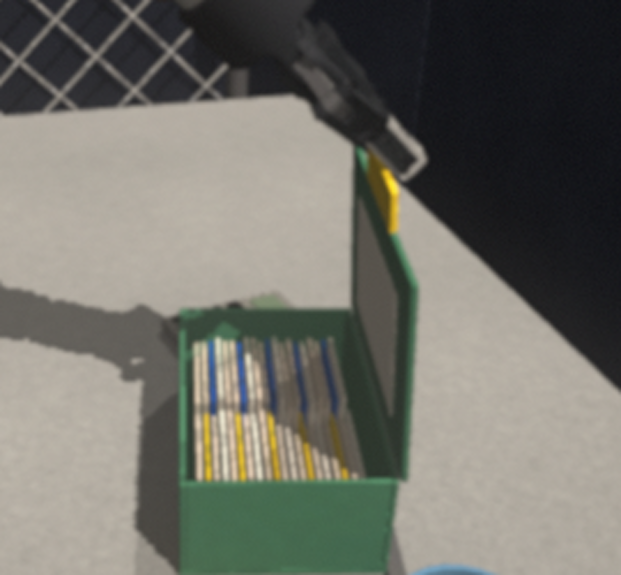

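move_arm([
  {"claw": -1, "travel": [0.35, 0, -0.35], "turn": 0},
  {"claw": -1, "travel": [0.35, 0, -0.35], "turn": 0},
  {"claw": -1, "travel": [0.35, 0, -0.33], "turn": 0},
  {"claw": -1, "travel": [0.35, 0, -0.33], "turn": 0},
  {"claw": -1, "travel": [0.35, 0, -0.33], "turn": 0},
])

```text
time: 10.43
ee_pos: [0.5091, -0.0829, 0.3679]
tcp_rot: [-179.7, 45.8, 166.2]
wrist_force: [0.7, 0.1, 0.8]
opening: 0.0
```

```bash
python3 go.py;python3 look.py s4
```

```text
t 10.43 tip(s,y,z)mm [-14.7  -1.2 247.1] F(s,y,z) [0.66, 0.28, 0.83] q [ -8. -26. -29.  42.  -4.   4.]
s+ 10mm-> [-0.698  0.002  0.716]
y+ 10mm-> [-0.001  1.    -0.004]
z+ 10mm-> [-0.716 -0.004 -0.698]
```

View pics/s4.png

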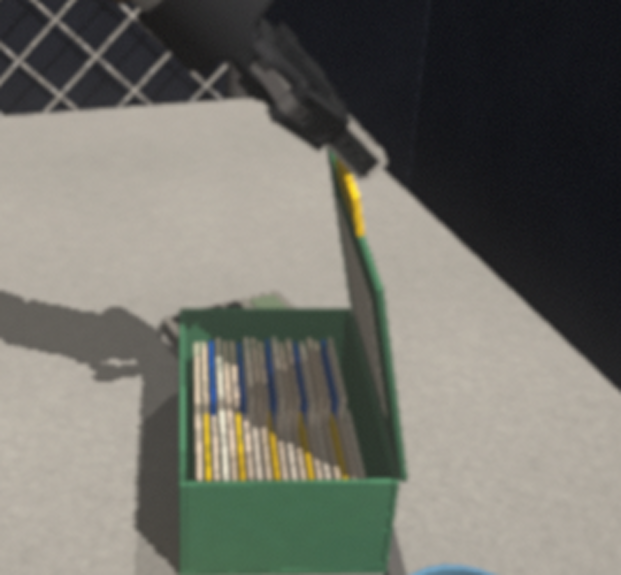

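move_arm([
  {"claw": -1, "travel": [0.28, 0, -0.28], "turn": 0},
  {"claw": -1, "travel": [0.28, 0, -0.28], "turn": 0},
  {"claw": -1, "travel": [0.28, 0, -0.28], "turn": 0},
  {"claw": -1, "travel": [-2.5, 0, -2.44], "turn": 0},
  {"claw": -1, "travel": [-2.15, 0, -2.1], "turn": 0},
])

```text
time: 10.9
ee_pos: [0.4973, -0.0798, 0.4317]
tcp_rot: [-179.7, 45.6, 166.2]
wrist_force: [0.9, 0.1, 0.6]
opening: -0.0
```

```bash
python3 go.py "[-130,0,295]" "[-150,0,230]" "[-118,0,181]";python3 look.py s5
```

```text
t 10.9 tip(s,y,z)mm [-27.3  -1.1 310.5] F(s,y,z) [0.8, 0.32, 0.57] q [ -8. -27. -23.  49.  -4.   4.]
[-130,0,295] total [ 8.3   0.1  -6.24] rows 2.51 per row [ 2.77  0.03 -2.08]
[-150,0,230] total [6.04 0.02 3.12] rows 1.64 per row [3.02 0.01 1.56]
[-118,0,181] total [1.26 0.03 5.72] rows 1.41 per row [0.63 0.01 2.86]
s+ 10mm-> [-0.7    0.002  0.714]
y+ 10mm-> [-0.002  1.    -0.004]
z+ 10mm-> [-0.714 -0.004 -0.7  ]
```

View pics/s5.png

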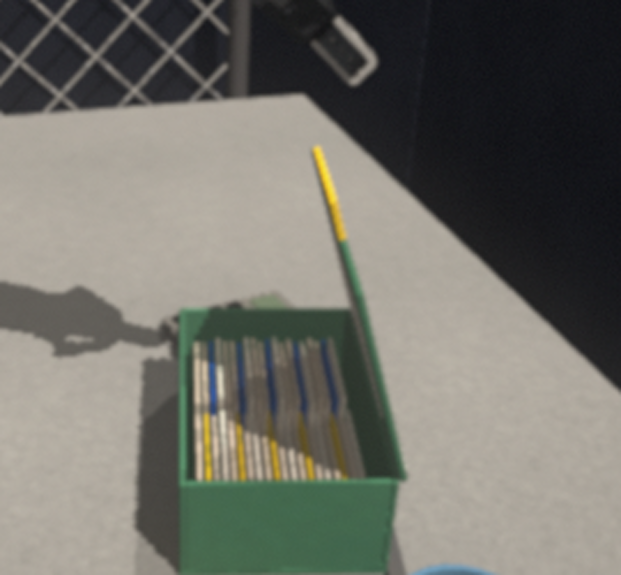

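The lid is released and leaning forward, with its tab top at zoom (317,148). Next, over the top to the front.

move_arm([
  {"claw": -1, "travel": [2.77, 0.03, -2.08], "turn": 0},
  {"claw": -1, "travel": [2.77, 0.03, -2.08], "turn": 0},
  {"claw": -1, "travel": [2.77, 0.03, -2.08], "turn": 0},
  {"claw": -1, "travel": [2.5, 0.0, -0.2], "turn": 0},
])

```text
time: 11.28
ee_pos: [0.3782, -0.0492, 0.4022]
tcp_rot: [-179.7, 46.0, 166.1]
wrist_force: [-0.4, -0.3, 0.9]
opening: 0.0001
```

```bash
python3 go.py "[-155,0,230]" "[-118,0,181]";python3 look.py s6
cat > th.py <<'E'
# lid angle from tab's near/far top corners given in zoom px
import sys
from h import *
q=[.5758,-.0989,-.2436]
u=[float(a) for a in sys.argv[1:]]
for i,y in ((0,112),):pass
for th in np.arange(0,1.5,.1):
    print(round(th,2),[((proj('side',world(q,lidpt(l,th)))[0]-[180,60])*2.3).round().astype(int).tolist() for l in ((170,45,0),(170,-45,0),(143,-112,0))])
E
python3 th.py
```

```text
t 11.28 tip(s,y,z)mm [-1.493e+02 -1.000e-01  2.820e+02] F(s,y,z) [-0.3, -0.42, 0.88] q [ -6. -46. -36.  55.  -6.   6.]
[-155,0,230] total [4.14 0.02 3.21] rows 1.26 per row [2.07 0.01 1.6 ]
[-118,0,181] total [0.95 0.02 6.07] rows 1.48 per row [0.48 0.01 3.03]
s+ 10mm-> [-0.695  0.002  0.719]
y+ 10mm-> [-0.001  1.    -0.004]
z+ 10mm-> [-0.719 -0.003 -0.695]
0.0 [[140, 349], [135, 420], [174, 484]]
0.1 [[141, 330], [136, 400], [175, 466]]
0.2 [[144, 310], [139, 379], [178, 448]]
0.3 [[149, 291], [145, 358], [184, 430]]
0.4 [[157, 272], [153, 337], [192, 412]]
0.5 [[167, 253], [165, 317], [203, 394]]
0.6 [[179, 235], [179, 297], [216, 377]]
0.7 [[194, 217], [195, 279], [231, 361]]
0.8 [[211, 201], [214, 261], [249, 345]]
0.9 [[229, 186], [235, 245], [268, 331]]
1.0 [[250, 173], [258, 231], [289, 319]]
1.1 [[272, 162], [283, 218], [312, 308]]
1.2 [[295, 153], [309, 208], [336, 299]]
1.3 [[319, 145], [336, 200], [361, 292]]
1.4 [[344, 141], [364, 194], [386, 287]]
```

View pics/s6.png

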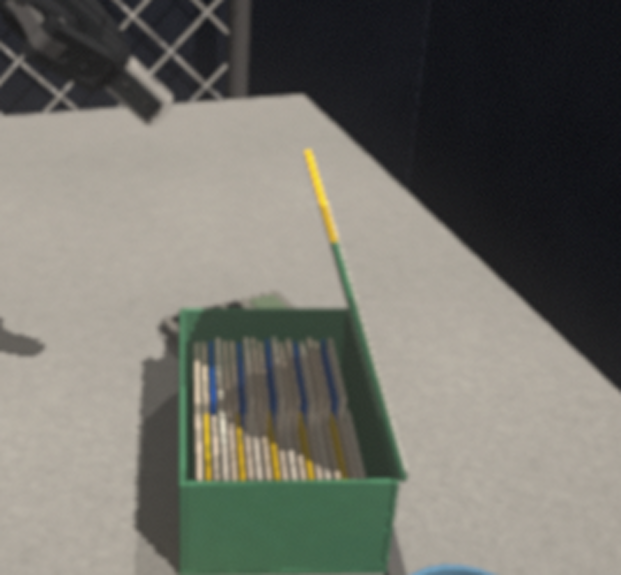

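```bash
cat > kin.py <<'E'
import numpy as np
from scipy.optimize import least_squares
D=[(5.0086,10.0326,95.098,.55,.404),(51.829,70.545,104.54,.8287,.3651),(55.9,70.7,84.8,.928,.3222),(-10.,-11.,42.,None,None)]
D=[d for d in D if d[3]]
# near-planar samples
D+=[(-27,-23,49,np.hypot(.4973,.0798),.4317),(-46,-36,55,np.hypot(.3782,.0492),.4022),(-15,-22,39,np.hypot(.5803,.1028),.3648),(-23,-27,40,np.hypot(.5327,.089),.3693),(-10,-11,42,np.hypot(.6147,.1494),.4167)]
def fk(p,q2,q3,q4):
    r0,h,L1,a,L2,c,d=p
    q2,q3,q4=np.radians([q2,q3,q4]);f=q3-q2+c;pt=q2-q3+q4
    return np.array([r0+L1*np.sin(q2+a)+L2*np.cos(f)+d*np.cos(pt),h+L1*np.cos(q2+a)+L2*np.sin(f)-d*np.sin(pt)])
w=[3,3,3]+[1]*5
s=least_squares(lambda p:np.ravel([(fk(p,*x[:3])-x[3:])*k for x,k in zip(D,w)]),[0,.3,.4,0,.4,0,.1])
p=s.x
if __name__=='__main__':
    print(p.round(3),(s.fun*1000).round(1))
    pt=45.8
    H=np.array([.6437,-.1158]);u=np.array([.970,-.241])
    for th in (1.25,1.,.8,.6,.4,.2,0,-.1):
        tip=(-170*np.cos(th)+6.6,80.5+170*np.sin(th)-21.8)
        ts=tip[0]/1000-.124;r=np.hypot(*(H+ts*u));z=tip[1]/1000+.1206
        g=least_squares(lambda q:fk(p,q[0],q[1],pt-q[0]+q[1])-[r,z],[-30,-30],x_scale=30)
        print(th,np.round(tip),r.round(3),z.round(3),g.x.round(1),(pt-g.x[0]+g.x[1]).round(1),g.cost<1e-8)
E
python3 kin.py
```

```text
[-0.011  0.166  0.421  0.008  0.527  0.059  0.257] [-0.1  2.3  0.2 -0.2 -0.7 -1.2  1.5 -3.4  1.5 -1.5 -1.6 -9.7 -0.7  1.
  1.  10.8]
1.25 [-47. 220.] 0.484 0.341 [-30.6 -34.5] 41.9 True
1.0 [-85. 202.] 0.446 0.322 [-36.8 -40. ] 42.6 True
0.8 [-112.  181.] 0.419 0.301 [-41.4 -44.6] 42.6 True
0.6 [-134.  155.] 0.397 0.275 [-45.5 -49.3] 42.0 True
0.4 [-150.  125.] 0.381 0.246 [-48.6 -53.8] 40.6 True
0.2 [-160.   92.] 0.371 0.213 [-50.5 -58.1] 38.2 True
0 [-163.   59.] 0.368 0.179 [-50.4 -61.8] 34.4 True
-0.1 [-163.   42.] 0.369 0.162 [-49.5 -63.3] 32.0 True
```

move_arm([
  {"claw": -1, "travel": [1.9, 0, 1.7], "turn": 0},
  {"claw": -1, "travel": [1.9, 0, 1.7], "turn": 0},
  {"claw": -1, "travel": [0.4, 0, 3.2], "turn": 0},
  {"claw": -1, "travel": [0.4, 0, 3.2], "turn": 0},
  {"claw": -1, "travel": [0, 0, 0], "turn": 0},
])

```text
time: 11.75
ee_pos: [0.4175, -0.0596, 0.293]
tcp_rot: [-179.6, 45.4, 166.2]
wrist_force: [-2.0, 0.5, -1.6]
opening: -0.0003
```

```bash
python3 go.py "[-108,0,178]";python3 look.py s7
```

```text
t 11.75 tip(s,y,z)mm [-110.    -0.8  171.5] F(s,y,z) [-2.05, -0.02, -1.65] q [ -7. -42. -46.  41.  -5.   5.]
[-108,0,178] total [-0.6   0.08 -0.32] rows 0.17 per row [-0.6   0.08 -0.32]
s+ 10mm-> [-0.703  0.002  0.712]
y+ 10mm-> [-0.002  1.    -0.005]
z+ 10mm-> [-0.712 -0.005 -0.703]
```

View pics/s7.png

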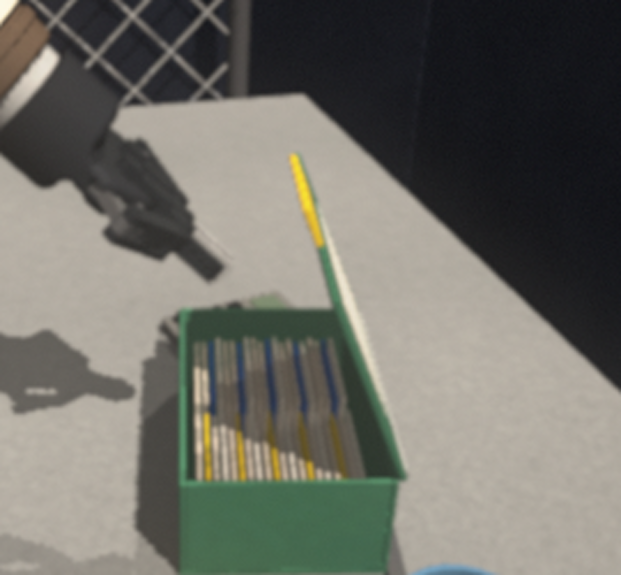

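The finger is below and in front of the tab, and the lid is at about 1.2 rad and still falling by itself. I'll wait for it.

move_arm([
  {"claw": -1, "travel": [-0.3, 0.08, -0.3], "turn": 0},
  {"claw": -1, "travel": [0, 0, 0], "turn": 0},
  {"claw": -1, "travel": [0, 0, 0], "turn": 0},
  {"claw": -1, "travel": [0, 0, 0], "turn": 0},
  {"claw": -1, "travel": [0, 0, 0], "turn": 0},
])

```text
time: 12.22
ee_pos: [0.4172, -0.0584, 0.3044]
tcp_rot: [-179.7, 45.9, 166.2]
wrist_force: [0.7, -0.6, -0.9]
opening: -0.0004
```

move_arm([
  {"claw": -1, "travel": [0, 0, 0], "turn": 0},
  {"claw": -1, "travel": [0, 0, 0], "turn": 0},
  {"claw": -1, "travel": [0, 0, 0], "turn": 0},
  {"claw": -1, "travel": [0, 0, 0], "turn": 0},
])

```text
time: 12.55
ee_pos: [0.4173, -0.0585, 0.3033]
tcp_rot: [-179.7, 45.8, 166.2]
wrist_force: [0.4, -1.1, -0.2]
opening: 0.0004
```

```bash
python3 go.py "[-108,0,178]";python3 look.py s8
```

```text
t 12.55 tip(s,y,z)mm [-109.5    0.3  182.7] F(s,y,z) [0.64, -0.92, -0.24] q [ -7. -42. -45.  42.  -6.   5.]
[-108,0,178] total [ 0.23 -0.03  0.44] rows 0.12 per row [ 0.23 -0.03  0.44]
s+ 10mm-> [-0.697  0.002  0.717]
y+ 10mm-> [-0.001  1.    -0.004]
z+ 10mm-> [-0.717 -0.004 -0.697]
```

View pics/s8.png

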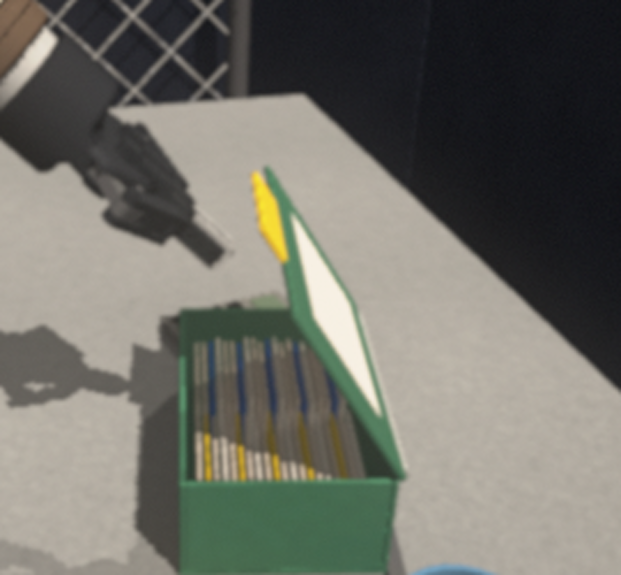

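move_arm([
  {"claw": -1, "travel": [0, 0, 0], "turn": 0},
  {"claw": -1, "travel": [0, 0, 0], "turn": 0},
  {"claw": -1, "travel": [0, 0, 0], "turn": 0},
  {"claw": -1, "travel": [0, 0, 0], "turn": 0},
  {"claw": -1, "travel": [0, 0, 0], "turn": 0},
])

```text
time: 13.02
ee_pos: [0.4173, -0.0585, 0.3033]
tcp_rot: [-179.7, 45.8, 166.2]
wrist_force: [0.5, -0.5, 0.5]
opening: 0.0
```

move_arm([
  {"claw": -1, "travel": [0, 0, 0], "turn": 0},
  {"claw": -1, "travel": [0, 0, 0], "turn": 0},
  {"claw": -1, "travel": [0, 0, 0], "turn": 0},
  {"claw": -1, "travel": [0, 0, 0], "turn": 0},
  {"claw": -1, "travel": [0, 0, 0], "turn": 0},
])

```text
time: 13.43
ee_pos: [0.4173, -0.0585, 0.3032]
tcp_rot: [-179.7, 45.8, 166.2]
wrist_force: [-1.8, 0.0, -0.2]
opening: -0.0001
```

```bash
python3 go.py;python3 look.py s9
```

```text
t 13.43 tip(s,y,z)mm [-109.6    0.3  182.5] F(s,y,z) [-1.8, -0.41, -0.15] q [ -7. -42. -45.  42.  -6.   5.]
s+ 10mm-> [-0.698  0.002  0.717]
y+ 10mm-> [-0.001  1.    -0.004]
z+ 10mm-> [-0.717 -0.004 -0.698]
```

View pics/s9.png

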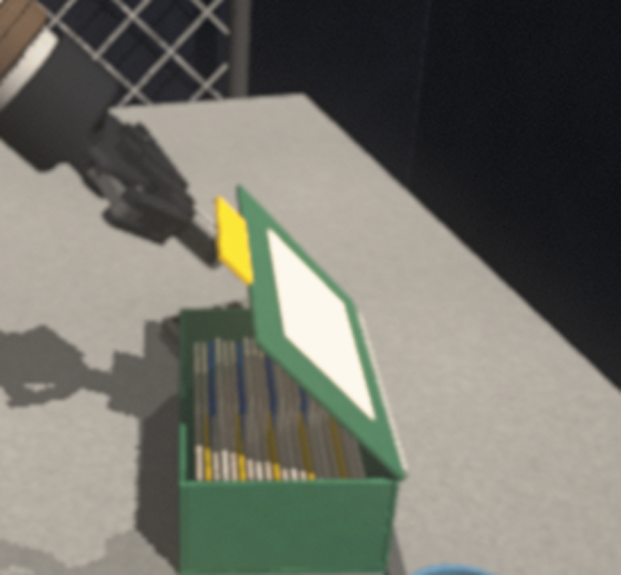

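Caught: the tab rests on the fingertip at about 0.83 rad. Now I'll lower it along the arc.

move_arm([
  {"claw": -1, "travel": [0, 0, 0], "turn": 0},
  {"claw": -1, "travel": [0, 0, 0], "turn": 0},
  {"claw": -1, "travel": [0.38, 0, 0.055], "turn": 0},
  {"claw": -1, "travel": [0.38, 0, 0.055], "turn": 0},
  {"claw": -1, "travel": [0.38, 0, 0.055], "turn": 0},
])

```text
time: 13.9
ee_pos: [0.4105, -0.0568, 0.2936]
tcp_rot: [-179.7, 45.8, 166.2]
wrist_force: [-0.1, -0.1, -0.7]
opening: -0.0003
```

move_arm([
  {"claw": -1, "travel": [0.38, 0, 0.055], "turn": 0},
  {"claw": -1, "travel": [0.38, 0, 0.055], "turn": 0},
  {"claw": -1, "travel": [0.38, 0, 0.055], "turn": 0},
  {"claw": -1, "travel": [0.38, 0, 0.055], "turn": 0},
  {"claw": -1, "travel": [0.38, 0, 0.055], "turn": 0},
])

```text
time: 14.32
ee_pos: [0.3995, -0.0541, 0.2781]
tcp_rot: [-179.7, 45.8, 166.2]
wrist_force: [-0.6, 0.4, 0.0]
opening: 0.0002
```

```bash
python3 go.py "[-132,0,151.5]" "[-146.6,0,120]";python3 look.py s10
```

```text
t 14.32 tip(s,y,z)mm [-127.8    0.3  157.5] F(s,y,z) [-0.67, 0.29, 0.01] q [ -6. -45. -49.  41.  -6.   5.]
[-132,0,151.5] total [ 0.72 -0.03  0.12] rows 0.18 per row [ 0.72 -0.03  0.12]
[-146.6,0,120] total [3.28 0.01 1.15] rows 0.84 per row [3.28 0.01 1.15]
s+ 10mm-> [-0.697  0.002  0.717]
y+ 10mm-> [-0.001  1.    -0.004]
z+ 10mm-> [-0.717 -0.004 -0.697]
```

View pics/s10.png

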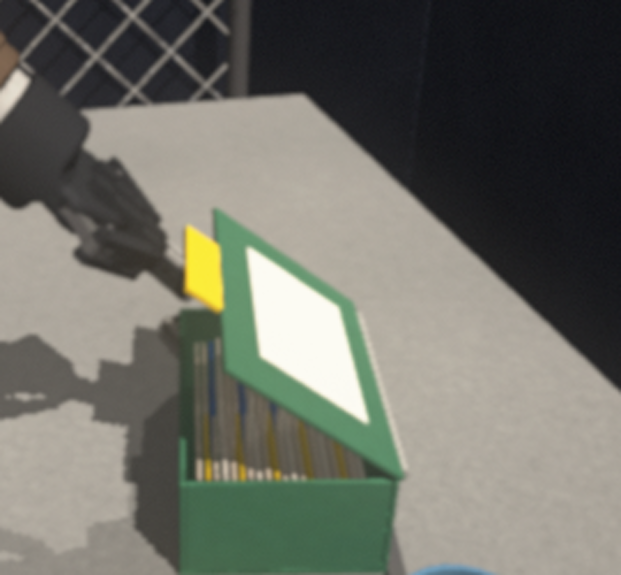

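move_arm([
  {"claw": -1, "travel": [0.36, 0, 0.1], "turn": 0},
  {"claw": -1, "travel": [0.36, 0, 0.1], "turn": 0},
  {"claw": -1, "travel": [0.36, 0, 0.1], "turn": 0},
  {"claw": -1, "travel": [0.36, 0, 0.12], "turn": 0},
  {"claw": -1, "travel": [0.36, 0, 0.12], "turn": 0},
])

```text
time: 14.78
ee_pos: [0.3912, -0.0521, 0.2614]
tcp_rot: [-179.7, 45.8, 166.2]
wrist_force: [-0.1, 0.7, 0.1]
opening: 0.0004
```

move_arm([
  {"claw": -1, "travel": [0.34, 0, 0.13], "turn": 0},
  {"claw": -1, "travel": [0.34, 0, 0.13], "turn": 0},
  {"claw": -1, "travel": [0.34, 0, 0.13], "turn": 0},
  {"claw": -1, "travel": [0.32, 0, 0.13], "turn": 0},
  {"claw": -1, "travel": [0.3, 0, 0.13], "turn": 0},
])

```text
time: 15.2
ee_pos: [0.3846, -0.0505, 0.2451]
tcp_rot: [-179.7, 45.8, 166.2]
wrist_force: [-1.2, 0.6, -0.5]
opening: 0.0002
```

```bash
python3 go.py "[-146.6,0,120]" "[-154.6,0,86]";python3 look.py s11
```

```text
t 15.2 tip(s,y,z)mm [-143.2    0.2  124.4] F(s,y,z) [-1.29, 0.31, -0.54] q [ -6. -48. -54.  39.  -6.   6.]
[-146.6,0,120] total [ 0.55 -0.02  0.07] rows 0.13 per row [ 0.55 -0.02  0.07]
[-154.6,0,86] total [2.99 0.01 1.8 ] rows 0.84 per row [2.99 0.01 1.8 ]
s+ 10mm-> [-0.698  0.002  0.717]
y+ 10mm-> [-0.001  1.    -0.004]
z+ 10mm-> [-0.717 -0.004 -0.698]
```

View pics/s11.png

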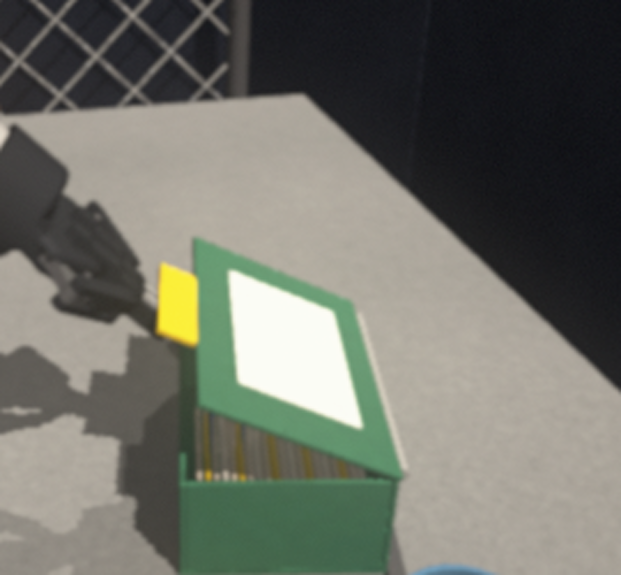

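Run:
```python
from workcell import status
s=status.get_obs();print(s['q'].round(2),s['ee_pos'])
from kin import *
H=np.array([.6437,-.1158]);u=np.array([.970,-.241])
for st,z in ((-143.2,124.4),(-146.6,120),(-150,105),(-152,90),(-152,75),(-152,60),(-152,50),(-152,40),(-156,50)):
    r=np.hypot(*(H+(st/1000-.124)*u))
    g=least_squares(lambda q:fk(p,q[0],q[1],45.8-q[0]+q[1])-[r,z/1000+.1206],[-30,-30],x_scale=30);print(st,z,g.x.round(2))
```

```text
[ -5.72 -48.38 -54.06  38.93  -6.11   5.68] [ 0.38437308 -0.05048125  0.24434995]
-143.2 124.4 [-47.22 -53.31]
-146.6 120 [-47.88 -54.07]
-150 105 [-48.42 -55.92]
-152 90 [-48.58 -57.62]
-152 75 [-48.18 -59.1 ]
-152 60 [-47.64 -60.54]
-152 50 [-47.19 -61.46]
-152 40 [-46.68 -62.36]
-156 50 [-48.19 -61.86]
```

move_arm([
  {"claw": -1, "travel": [0.22, 0, 0.2], "turn": 0},
  {"claw": -1, "travel": [0.22, 0, 0.2], "turn": 0},
  {"claw": -1, "travel": [0.22, 0, 0.2], "turn": 0},
  {"claw": -1, "travel": [0.22, 0, 0.21], "turn": 0},
  {"claw": -1, "travel": [0.22, 0, 0.21], "turn": 0},
])

```text
time: 15.67
ee_pos: [0.3844, -0.0505, 0.2301]
tcp_rot: [-179.7, 45.8, 166.2]
wrist_force: [-1.0, 0.7, -0.5]
opening: 0.0002
```

```bash
python3 go.py "[-146,0,105]" "[-146.5,0,90]";python3 tr.py
```

```text
t 15.67 tip(s,y,z)mm [-1.434e+02  1.000e-01  1.095e+02] F(s,y,z) [-1.15, 0.39, -0.53] q [ -6. -48. -56.  37.  -6.   6.]
[-146,0,105] total [ 0.5  -0.01  0.12] rows 0.12 per row [ 0.5  -0.01  0.12]
[-146.5,0,90] total [1.11 0.01 1.01] rows 0.36 per row [1.11 0.01 1.01]
s+ 10mm-> [-0.698  0.002  0.717]
y+ 10mm-> [-0.001  1.    -0.004]
z+ 10mm-> [-0.717 -0.004 -0.698]
t 15.6667 ee [ 0.3844 -0.0505  0.2301] rot [-179.69   45.77  166.15] F [-1.   0.7 -0.5] q [ -5.7 -48.3 -55.6  37.2  -6.1   5.7]
tip [ 0.5045 -0.0811  0.1095] tilt 45.77 az -14.3
level turn -179.7 (=atan2(yz,xz); want 180)
```

move_arm([
  {"claw": -1, "travel": [0.26, 0, 0.19], "turn": 0},
  {"claw": -1, "travel": [0.26, 0, 0.19], "turn": 0},
  {"claw": -1, "travel": [0.26, 0, 0.18], "turn": 0},
  {"claw": -1, "travel": [0.26, 0, 0.18], "turn": 0},
  {"claw": -1, "travel": [0.26, 0, 0.18], "turn": 0},
])

```text
time: 16.08
ee_pos: [0.3821, -0.05, 0.2144]
tcp_rot: [-179.7, 45.8, 166.2]
wrist_force: [-2.4, -0.1, -0.1]
opening: 0.0002
```

```bash
python3 go.py "[-148.5,0,75]" "[-151,0,60]";python3 tr.py;python3 look.py s12
```

```text
t 16.08 tip(s,y,z)mm [-1.458e+02  1.000e-01  9.370e+01] F(s,y,z) [-2.35, -0.65, -0.09] q [ -6. -49. -57.  36.  -6.   6.]
[-148.5,0,75] total [ 1.53 -0.    1.11] rows 0.46 per row [ 1.53 -0.    1.11]
[-151,0,60] total [1.25 0.01 0.87] rows 0.37 per row [1.25 0.01 0.87]
s+ 10mm-> [-0.698  0.002  0.717]
y+ 10mm-> [-0.001  1.    -0.004]
z+ 10mm-> [-0.717 -0.004 -0.698]
t 16.0833 ee [ 0.3821 -0.05    0.2144] rot [-179.69   45.77  166.16] F [-2.4 -0.1 -0.1] q [ -5.7 -48.5 -57.4  35.7  -6.2   5.7]
tip [ 0.5023 -0.0806  0.0937] tilt 45.77 az -14.3
level turn -179.7 (=atan2(yz,xz); want 180)
```

View pics/s12.png

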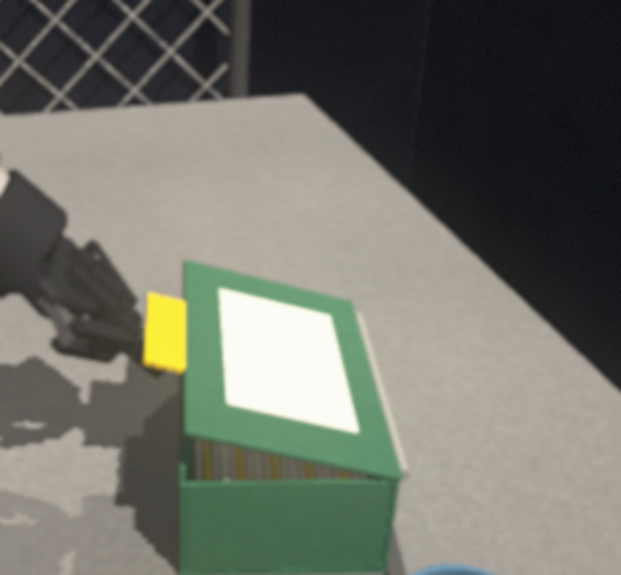

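move_arm([
  {"claw": -1, "travel": [0.18, 0, 0.14], "turn": 0},
  {"claw": -1, "travel": [0.18, 0, 0.14], "turn": 0},
  {"claw": -1, "travel": [0.18, 0, 0.14], "turn": 0},
  {"claw": -1, "travel": [0.18, 0, 0.14], "turn": 0},
  {"claw": -1, "travel": [0.18, 0, 0.13], "turn": 0},
])

```text
time: 16.55
ee_pos: [0.381, -0.0497, 0.2033]
tcp_rot: [-179.7, 45.8, 166.2]
wrist_force: [-0.4, 0.8, -1.6]
opening: 0.0006
```

```bash
python3 go.py "[-148.5,0,75]" "[-151,0,60]";python3 tr.py
```

```text
t 16.55 tip(s,y,z)mm [-1.469e+02  1.000e-01  8.270e+01] F(s,y,z) [-0.57, 0.64, -1.63] q [ -6. -49. -59.  34.  -6.   6.]
[-148.5,0,75] total [ 0.66 -0.    0.42] rows 0.19 per row [ 0.66 -0.    0.42]
[-151,0,60] total [1.25 0.01 0.87] rows 0.37 per row [1.25 0.01 0.87]
s+ 10mm-> [-0.697  0.002  0.717]
y+ 10mm-> [-0.001  1.    -0.004]
z+ 10mm-> [-0.717 -0.004 -0.697]
t 16.55 ee [ 0.381  -0.0497  0.2033] rot [-179.69   45.78  166.16] F [-0.4  0.8 -1.6] q [ -5.6 -48.6 -58.7  34.4  -6.2   5.7]
tip [ 0.5012 -0.0803  0.0827] tilt 45.78 az -14.3
level turn -179.7 (=atan2(yz,xz); want 180)
```

Run:
```python
from workcell import status
s=status.get_obs();print(s['q'].round(3))
from kin import *
H=np.array([.6437,-.1158]);u=np.array([.970,-.241])
def m(st,z):
    r=np.hypot(*(H+(st/1000-.124)*u))
    return least_squares(lambda q:fk(p,q[0],q[1],45.8-q[0]+q[1])-[r,z/1000+.1206],[-30,-30],x_scale=30).x
o=s['q'][1:3]-m(-146.9,82.7);print(o)
for a in ((-146.5,78),(-147,75),(-148,72),(-149,70),(-149,66),(-149,60),(-150,60),(-151,55),(-152,50),(-153,46),(-153,40)): print(a,(m(*a)+o).round(2))
```

```text
[ -5.646 -48.557 -58.68   34.425  -6.176   5.741]Traceback (most recent call last):
  File "<stdin>", line 8, in <module>
KeyError: 'q'
```

Run:
```python
from kin import *
H=np.array([.6437,-.1158]);u=np.array([.970,-.241])
def m(st,z):
    r=np.hypot(*(H+(st/1000-.124)*u))
    return least_squares(lambda q:fk(p,q[0],q[1],45.8-q[0]+q[1])-[r,z/1000+.1206],[-30,-30],x_scale=30).x
o=np.array([-48.557,-58.68])-m(-146.9,82.7);print(o)
for a in ((-146.5,78),(-147,75),(-148,72),(-149,70),(-149,66),(-149,60),(-150,60),(-151,55),(-152,50),(-153,46),(-153,40)): print(a,(m(*a)+o).round(2))
```

```text
[-1.32812656 -0.80821771]
(-146.5, 78) [-48.32 -59.1 ]
(-147, 75) [-48.34 -59.44]
(-148, 72) [-48.47 -59.82]
(-149, 70) [-48.63 -60.11]
(-149, 66) [-48.48 -60.49]
(-149, 60) [-48.24 -61.05]
(-150, 60) [-48.48 -61.15]
(-151, 55) [-48.51 -61.71]
(-152, 50) [-48.52 -62.27]
(-153, 46) [-48.58 -62.74]
(-153, 40) [-48.26 -63.27]
```

move_arm([
  {"claw": -1, "travel": [0.12, 0.2, 0.13], "turn": 0},
  {"claw": -1, "travel": [0.13, 0.2, 0.12], "turn": 0},
  {"claw": -1, "travel": [0.14, 0.2, 0.11], "turn": 0},
  {"claw": -1, "travel": [0.15, 0.2, 0.1], "turn": 0},
  {"claw": -1, "travel": [0.15, 0.2, 0.09], "turn": 0},
])

```text
time: 16.97
ee_pos: [0.3823, -0.0398, 0.1939]
tcp_rot: [-179.6, 45.7, 166.2]
wrist_force: [-7.2, -1.1, -0.3]
opening: 0.0001
```

```bash
python3 go.py "[-151,15,60]";python3 tr.py;python3 look.py s13
```

```text
t 16.97 tip(s,y,z)mm [-148.3    9.8   73.1] F(s,y,z) [-6.76, -2.83, -0.26] q [ -4. -48. -59.  33.  -8.   7.]
[-151,15,60] total [1.12 0.52 0.72] rows 0.35 per row [1.12 0.52 0.72]
s+ 10mm-> [-0.699  0.003  0.715]
y+ 10mm-> [-0.001  1.    -0.005]
z+ 10mm-> [-0.715 -0.005 -0.699]
t 16.9667 ee [ 0.3823 -0.0398  0.1939] rot [-179.62   45.68  166.15] F [-7.2 -1.1 -0.3] q [ -3.7 -48.1 -59.5  33.4  -7.6   7.1]
tip [ 0.5022 -0.0705  0.0731] tilt 45.68 az -14.4
level turn -179.6 (=atan2(yz,xz); want 180)
```

View pics/s13.png

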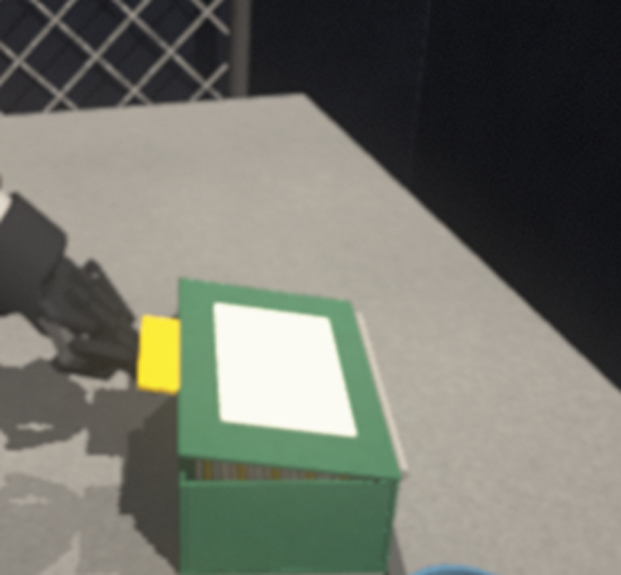

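move_arm([
  {"claw": -1, "travel": [0.14, 0.15, -0.14], "turn": 0},
  {"claw": -1, "travel": [0.0, 0.15, 0], "turn": 0},
])

```text
time: 17.18
ee_pos: [0.3812, -0.0363, 0.1945]
tcp_rot: [-179.7, 45.8, 166.2]
wrist_force: [-1.8, -1.5, -2.0]
opening: 0.0004
```

```bash
python3 go.py "[-151,15,60]";python3 tr.py
```

```text
t 17.18 tip(s,y,z)mm [-150.    13.1   73.8] F(s,y,z) [-1.37, -1.84, -2.0] q [ -3. -48. -60.  34.  -8.   8.]
[-151,15,60] total [1.06 0.19 0.89] rows 0.34 per row [1.06 0.19 0.89]
s+ 10mm-> [-0.698  0.002  0.716]
y+ 10mm-> [-0.001  1.    -0.004]
z+ 10mm-> [-0.716 -0.004 -0.698]
t 17.1833 ee [ 0.3812 -0.0363  0.1945] rot [-179.67   45.76  166.15] F [-1.8 -1.5 -2. ] q [ -3.1 -48.4 -59.6  33.6  -8.    7.5]
tip [ 0.5013 -0.0669  0.0738] tilt 45.76 az -14.3
level turn -179.7 (=atan2(yz,xz); want 180)
```

move_arm([
  {"claw": -1, "travel": [0.17, 0.1, 0.11], "turn": 0},
  {"claw": -1, "travel": [0.17, 0.1, 0.11], "turn": 0},
  {"claw": -1, "travel": [0.17, 0.1, 0.11], "turn": 0},
  {"claw": -1, "travel": [0.17, 0, 0.11], "turn": 0},
])

```text
time: 17.52
ee_pos: [0.3806, -0.033, 0.1865]
tcp_rot: [-179.7, 45.8, 166.2]
wrist_force: [-1.0, -0.5, -1.6]
opening: 0.0001
```

```bash
python3 go.py "[-153,15,50]";python3 tr.py;python3 look.py s14
```

```text
t 17.52 tip(s,y,z)mm [-151.3   16.2   65.9] F(s,y,z) [-0.85, -0.68, -1.64] q [ -3. -48. -60.  33.  -8.   8.]
[-153,15,50] total [ 1.26 -0.12  0.99] rows 0.39 per row [ 1.26 -0.12  0.99]
s+ 10mm-> [-0.697  0.002  0.717]
y+ 10mm-> [-0.001  1.    -0.004]
z+ 10mm-> [-0.717 -0.004 -0.697]
t 17.5167 ee [ 0.3806 -0.033   0.1865] rot [-179.7    45.78  166.16] F [-1.  -0.5 -1.6] q [ -2.5 -48.3 -60.4  32.8  -8.4   8. ]
tip [ 0.5008 -0.0636  0.0659] tilt 45.78 az -14.3
level turn -179.7 (=atan2(yz,xz); want 180)
```

View pics/s14.png

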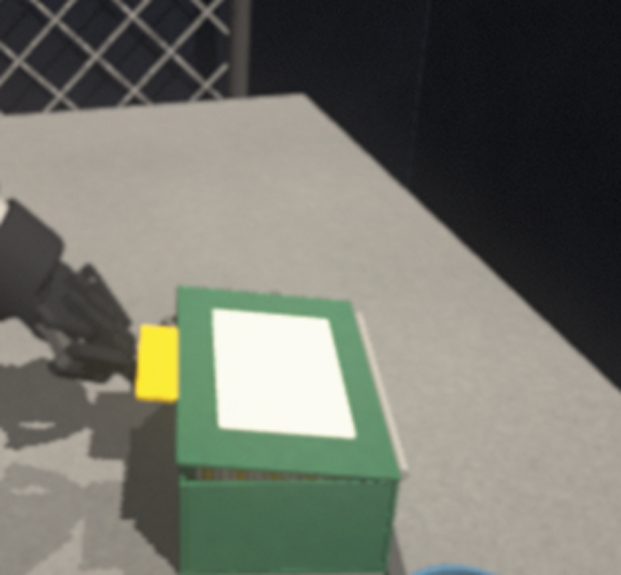

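move_arm([
  {"claw": -1, "travel": [0.13, 0, 0.08], "turn": 0},
  {"claw": -1, "travel": [0.13, 0, 0.08], "turn": 0},
  {"claw": -1, "travel": [0.13, 0, 0.08], "turn": 0},
  {"claw": -1, "travel": [0.13, 0, 0.08], "turn": 0},
  {"claw": -1, "travel": [0.12, 0, 0.08], "turn": 0},
])

```text
time: 17.98
ee_pos: [0.379, -0.0329, 0.1792]
tcp_rot: [-179.7, 45.8, 166.1]
wrist_force: [-0.4, -0.1, -1.6]
opening: 0.0002
```

```bash
python3 go.py "[-153,15,50]";python3 tr.py|grep -v tip
```

```text
t 17.98 tip(s,y,z)mm [-153.    15.9   58.5] F(s,y,z) [-0.4, -0.18, -1.59] q [ -2. -48. -61.  32.  -8.   8.]
[-153,15,50] total [ 0.61 -0.09  0.59] rows 0.21 per row [ 0.61 -0.09  0.59]
s+ 10mm-> [-0.698  0.002  0.717]
y+ 10mm-> [-0.001  1.    -0.004]
z+ 10mm-> [-0.717 -0.004 -0.698]
t 17.9833 ee [ 0.379  -0.0329  0.1792] rot [-179.69   45.77  166.15] F [-0.4 -0.1 -1.6] q [ -2.5 -48.5 -61.3  32.   -8.4   8. ]
level turn -179.7 (=atan2(yz,xz); want 180)
```

move_arm([
  {"claw": -1, "travel": [0.09, 0, 0.085], "turn": 0},
  {"claw": -1, "travel": [0.09, 0, 0.085], "turn": 0},
  {"claw": -1, "travel": [0.09, 0, 0.085], "turn": 0},
  {"claw": -1, "travel": [0.09, 0, 0.085], "turn": 0},
  {"claw": -1, "travel": [0.09, 0, 0.085], "turn": 0},
])

```text
time: 18.4
ee_pos: [0.3789, -0.0328, 0.1729]
tcp_rot: [-179.7, 45.8, 166.2]
wrist_force: [-1.6, 0.3, -1.3]
opening: -0.0004
```

```bash
python3 go.py;python3 tr.py|grep -v tip;python3 look.py s15
```

```text
t 18.4 tip(s,y,z)mm [-153.1   15.9   52.2] F(s,y,z) [-1.57, -0.12, -1.28] q [ -2. -48. -62.  31.  -8.   8.]
s+ 10mm-> [-0.698  0.002  0.716]
y+ 10mm-> [-0.001  1.    -0.004]
z+ 10mm-> [-0.716 -0.004 -0.698]
t 18.4 ee [ 0.3789 -0.0328  0.1729] rot [-179.68   45.76  166.16] F [-1.6  0.3 -1.3] q [ -2.5 -48.2 -61.9  31.2  -8.4   8. ]
level turn -179.7 (=atan2(yz,xz); want 180)
```

View pics/s15.png

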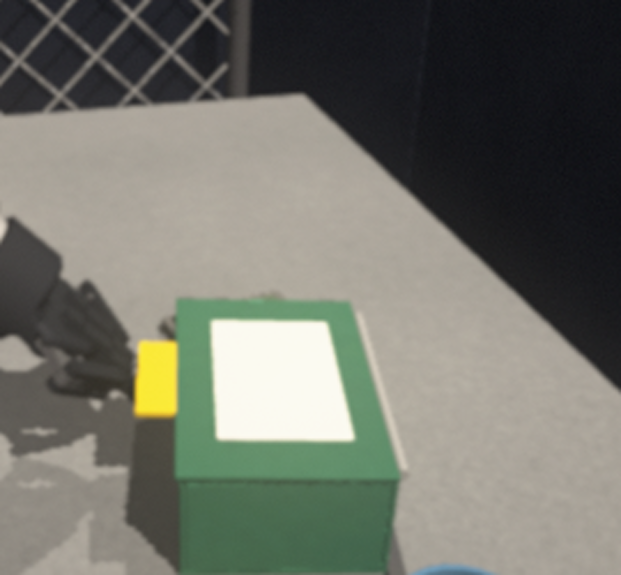

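move_arm([
  {"claw": -1, "travel": [0.08, 0, 0.07], "turn": 0},
  {"claw": -1, "travel": [0.08, 0, 0.07], "turn": 0},
  {"claw": -1, "travel": [0.08, 0, 0.07], "turn": 0},
  {"claw": -1, "travel": [0.08, 0, 0.07], "turn": 0},
  {"claw": -1, "travel": [0.08, 0, 0.07], "turn": 0},
])

```text
time: 18.87
ee_pos: [0.3788, -0.0328, 0.168]
tcp_rot: [-179.7, 45.8, 166.1]
wrist_force: [-0.4, 0.3, 0.4]
opening: -0.0
```

move_arm([
  {"claw": -1, "travel": [0.08, 0, 0.07], "turn": 0},
  {"claw": -1, "travel": [0.08, 0, 0.07], "turn": 0},
  {"claw": -1, "travel": [0.08, 0, 0.07], "turn": 0},
  {"claw": -1, "travel": [0.08, 0, 0.07], "turn": 0},
  {"claw": -1, "travel": [0.08, 0, 0.07], "turn": 0},
])

```text
time: 19.28
ee_pos: [0.3784, -0.0327, 0.1624]
tcp_rot: [-179.7, 45.8, 166.2]
wrist_force: [-0.3, -0.7, -0.1]
opening: -0.0
```

```bash
python3 go.py;python3 tr.py|grep -v tip;python3 look.py s16
```

```text
t 19.28 tip(s,y,z)mm [-153.6   15.9   41.8] F(s,y,z) [-0.09, -0.72, -0.14] q [ -2. -48. -63.  30.  -8.   8.]
s+ 10mm-> [-0.698  0.002  0.717]
y+ 10mm-> [-0.001  1.    -0.004]
z+ 10mm-> [-0.717 -0.004 -0.698]
t 19.2833 ee [ 0.3784 -0.0327  0.1624] rot [-179.69   45.77  166.15] F [-0.3 -0.7 -0.1] q [ -2.5 -47.9 -62.9  29.8  -8.4   8. ]
level turn -179.7 (=atan2(yz,xz); want 180)
```

View pics/s16.png

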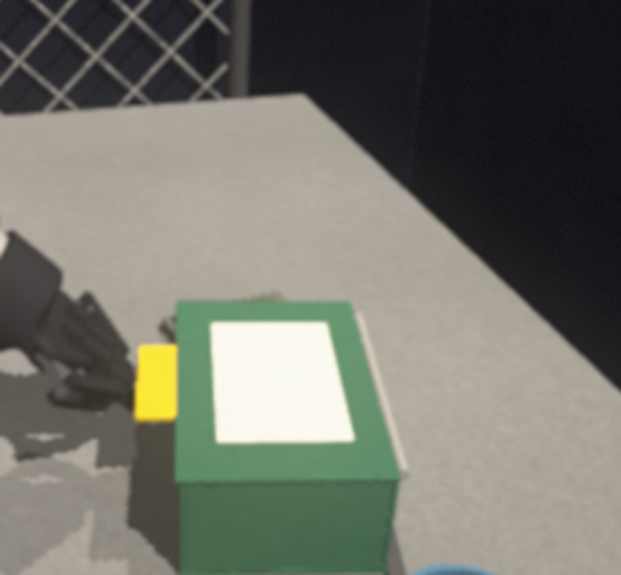

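The lid is fully shut and the load is off the finger. I'll move down and sideways, clear of the tab.

move_arm([
  {"claw": -1, "travel": [0.3, 0, 0.25], "turn": 0},
  {"claw": -1, "travel": [0.2, 0.5, 0.15], "turn": 0},
  {"claw": -1, "travel": [0, 2, 0], "turn": 0},
  {"claw": -1, "travel": [0, 3, 0], "turn": 0},
  {"claw": -1, "travel": [0, 3, 0], "turn": 0},
])

```text
time: 19.75
ee_pos: [0.3984, 0.0507, 0.1558]
tcp_rot: [-179.7, 45.8, 166.0]
wrist_force: [0.1, -0.8, 0.3]
opening: 0.0003
```

```bash
python3 go.py "[-160,130,60]";python3 look.py s17; python3 th.py | head -2
```

```text
t 19.75 tip(s,y,z)mm [-154.1  101.5   35.3] F(s,y,z) [0.32, -0.7, 0.25] q [ 12. -40. -60.  27. -19.  19.]
[-160,130,60] total [-1.36  2.84 -2.16] rows 0.92 per row [-1.36  2.84 -2.16]
s+ 10mm-> [-0.697  0.004  0.717]
y+ 10mm-> [ 0.     1.    -0.005]
z+ 10mm-> [-0.717 -0.003 -0.697]
0.0 [[140, 349], [135, 420], [174, 484]]
0.1 [[141, 330], [136, 400], [175, 466]]
```

View pics/s17.png

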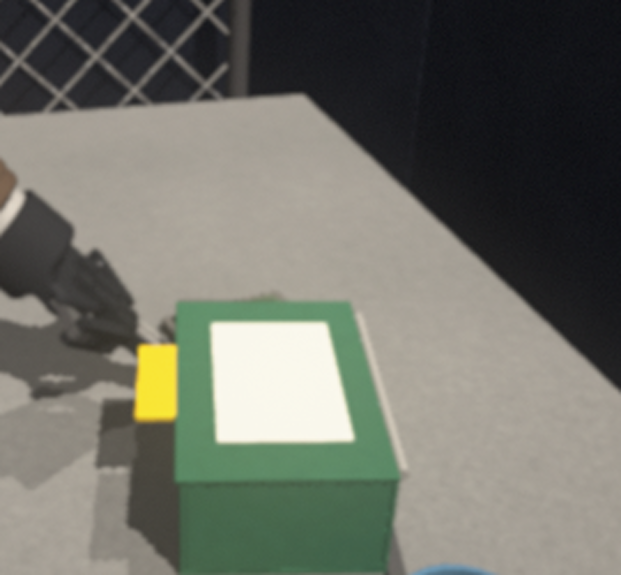

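move_arm([
  {"claw": -1, "travel": [1.0, 0, -2.0], "turn": 0},
  {"claw": -1, "travel": [0.3, 0.5, -2.2], "turn": 0},
  {"claw": -1, "travel": [0, 2.5, 0], "turn": 0},
  {"claw": -1, "travel": [-1.5, 2.5, -1.5], "turn": 0},
  {"claw": -1, "travel": [0, 0, 0], "turn": 0},
])

```text
time: 20.22
ee_pos: [0.3747, 0.1162, 0.2011]
tcp_rot: [179.9, 46.1, 166.0]
wrist_force: [0.5, 0.4, 1.4]
opening: 0.0001
```

```bash
python3 go.py
python3 - <<'E'
from workcell import viewer
import cv2
cv2.imwrite("pics/scene9.png",viewer.camera("scene"));cv2.imwrite("pics/side9.png",viewer.camera("side"))
E
```

```text
t 20.22 tip(s,y,z)mm [-192.4  160.6   81.1] F(s,y,z) [0.38, 0.48, 1.41] q [ 25. -41. -55.  38. -27.  29.]
s+ 10mm-> [-0.693 -0.001  0.721]
y+ 10mm-> [0.    1.    0.002]
z+ 10mm-> [-0.721  0.001 -0.693]
```

View pics/scene9.png

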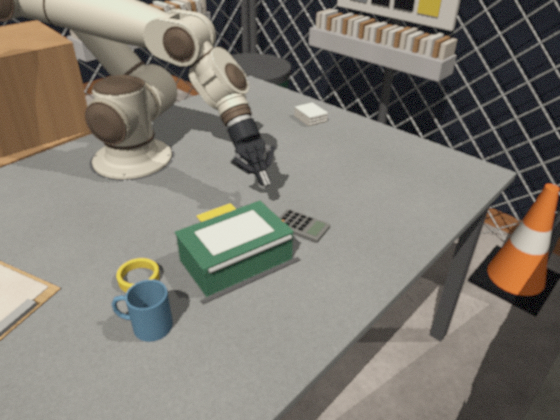

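View pics/side9.png

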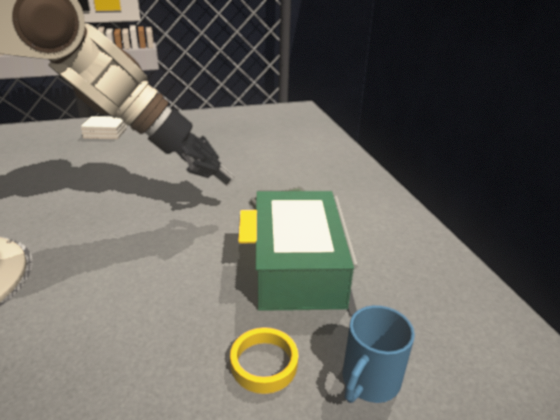

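Lid flat (tab at about (250,226) in the side view), the calculator, mug and tape at their original pixels, and the arm clear. A couple of settle rows, then I hand in.

move_arm([
  {"claw": -1, "travel": [-0.5, 1.0, -0.5], "turn": 0},
  {"claw": -1, "travel": [0, 0, 0], "turn": 0},
  {"claw": -1, "travel": [0, 0, 0], "turn": 0},
])

```text
time: 20.57
ee_pos: [0.3757, 0.1223, 0.2029]
tcp_rot: [-179.6, 45.7, 166.2]
wrist_force: [-0.6, 0.7, 0.3]
opening: 0.0
```

Run:
```python
from workcell import bot
print(bot.job_done())
```

```text
the job is handed in; nothing more can be done
None
```

The green card case is shut, without a slam, and the job was handed in at about 20.6 s. No verdict was reported.

**Tilting the tool:** Moves can only shift the tool and turn it about its own axis. I tilted it about 46° by driving the arm past its reach limit, so that a finger could sit under the tab.

**Closing the lid:** I tipped the lid from 1.60 to about 1.29 rad with the closed fingers and lifted off. It fell freely until I caught it on the fingertips under the tab at about 0.83 rad. I then lowered it along its arc over about 5 s at roughly 0.2 rad/s or less, and moved away downwards and sideways.

**Last checks:**
- **Lid:** it lies flat and shut in both camera views.
- **Arm:** the gripper is clear of everything and the wrist force reads about zero (1 N or less).
- **Bystanders:** the mug, tape roll and calculator look to be where they started. I compared them by eye in the pictures and did not re-measure them.

**What did not go cleanly:**
- **Brush near the case front:** while I was lowering, the wrist force rose once to about 7 N at a lid angle of about 0.17 rad. It was probably the fingertip touching the case's front edge. I backed off 2 mm and it cleared.
- **Joint 2 near its limit:** it came to −48.557° against a limit of −48.56° during the lowering. No reading I took was past the limit.
- **Force at the reach limit:** the first overreach in free space gave a brief 41 N wrist reading with nothing touched. That is below the 120 N limit.

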